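Rebuild the washed filter unit on the vacuum manifold

ROBOT

A 6-joint arm with a two-finger parallel gripper is mounted at the origin on the work surface. World frame = base frame: x ahead of the robot, y to its left, z up, the work surface at z = 0. Lengths are in m, angles in rad, forces in N, time in s.
With the tool pointing down it reaches from about 0.425 to 0.95 m from the base axis. Payload 3.5 kg.
Tool frame: the origin (TCP) lies midway between the tips of the shut fingers; the grasp point (between the pads) lies 19 mm behind it; x points along the fingers, y is the direction in which the jaws open and shut, and the axes are right-handed (so a half turn about x gives the same grasp; the last joint's range is limited). The gripper opens to 85 mm and grips with 20 to 120 N. Pads are 22 mm wide; open, the fingers measure 114 mm over their backs; the gripper's body (76 mm by 85 mm) begins 54 mm behind the grasp point. The pads swing forward as they close: fully open they stand 13 mm farther back than shut.
Start: joints at [1.093, 0.286, 1.577, -0, 1.279, -0.15], TCP at [0.217, 0.639, 0.231] pointing down, gripper open.
Joint ranges: [-2.77, 2.77], [-0.9, 2.22], [0.21, 2.48], [-1.53, 4.67], [0.24, 2.81], [-2.84, 2.84]. Speed limits (rad/s): [2.79, 2.79, 3.14, 3.14, 3.14, 3.14].

INTERFACE

Orientations are given as a unit quaternion [x, y, z, w].
In Python, from plant import ctrl, vision gives the robot as it stands. The module is installed in compiled form; this text tells all that it offers.
- The arm moves only by the tool play_rows, never from a script. Its arguments are lists of equal length, an entry for each row: "claw": the closure in counts, from 0 (fully open) to 255 (shut); "travel": the shift along the tool's x, y, z in m, a list of three; "dr": the turn, a rotation vector about the tool's x, y, z in rad, a list of three. In form: {"claw": [claw, ...], "travel": [[tx, ty, tz], ...], "dr": [[wx, wy, wz], ...]}. A call has 1 to 20 rows; each row is the pose to reach, as a shift and turn from the pose measured when the call began, along the tool's axes at that moment; what a row does not reach only later rows make up. A row lasts 1/10 s, in which the tool goes at most 50 mm and 8.59 degrees, less where a joint would pass 70% of its speed; a pose out of reach is approached as far as the arm can. A call with a gripper value outside its range is refused whole. The fingers move at their own pace and stop on an object; "force" is the grip in N (left out, the last holds). Time passes only in rows, so rows that repeat a pose let the fingers close. It gives the time, the measured TCP pose, the force and the opening at its end, in the units of the state.
- ctrl.get_state(): the state, without advancing time (a new reading comes with each control period).
- vision.read_camera(name): name is "side" or "top"; returns a dict with "img" (400x640x3 uint8, red, green, blue), "range_z" (400x640 float32, m along the optical axis (not along the pixel's ray), 0 where there is no reading), "K" (3x3 intrinsics, pixels), "world_to_cam" (4x4, takes a point from world to camera coordinates). Camera axes: x right, y up, looking along -z (the intrinsics and any distortion apply to the point x, -y, -z); pixel columns grow to the right and rows downward; lengths in m; the calibration is good to about 2 mm. A picture is of the moment at which its call begins.
- ctrl.sign_off(): hands the job in, once; it reports no verdict.
The state is a dict: "time": time; "qpos": joint angles; "dq": joint speeds; "joint_efforts": joint torques, N m; "eef_pos": TCP position; "tcp_rot": TCP orientation; "contact_force": force on the tool from outside, world axes, zero at the start; "wrist_torque": the same for the moment, N m; "opening": opening from 0.0 (shut) to 1.0 (fully open).
Only numpy, scipy, OpenCV 4.12 (cv2) and the standard library are available. Lean on these libraries where they do the work, as an engineer would, in place of code of your own. Each camera call takes 0.05 s, during which the arm holds its last target.

TASK

Put the washed filter unit back together on the one bare head of the filtration manifold, carrying one piece at a time and setting each fully home before the next: first the support screen, then the rubber gasket, then the funnel, and last its lid. Do not knock against the two stations that are already made up, and leave the small beaker and the two sample cells standing where they are.

Things in the scene. Friction and masses are not known exactly. Their poses are not given: they have to be found in the camera images.
- head_seat (a point): Target: the bare steel head, the only one of the manifold's three without a funnel (any of the three). Point: centre of its open socket at rim height, 130 mm above the bench. Cup 54 mm across outside; socket 41 mm across, 6 mm deep. z up; the row of heads runs along its y. When all is home the pieces' listed points stand above this one by: screen 3.5, gasket 11, funnel 61, lid knob 124 mm.
- screen_mid (a point): Support screen: steel disc with pinholes, lying right way up on the drying mat (3 mm thick). From below: bevelled spigot 36 mm across, 5 mm long, for the head's socket; flange 56 mm across, 7 mm thick, that rests on the socket's rim (grip here); bevelled boss 36 mm across, 3.5 mm high. Point: centre of the flange, 8.5 mm above the underside. z up. 60 to 130 g.
- gasket_mid (a point): Gasket: black rubber ring lying flat on the mat, 56 mm across, hole 41 mm, 8 mm thick; it goes flat on the screen's flange, round the boss. Point: its centre, half-way up (4 mm above its underside). Grip across the outside. z up. 20 to 45 g.
- funnel_mid (a point): Funnel: open steel cup, upright on the mat, 100 mm tall. From below: bevelled spigot 36 mm across, 4 mm long, for the gasket's hole; foot flange 56 mm across, 7 mm thick, that rests on the gasket; waist 44 mm; from 35 mm up a straight barrel 60 mm across (grip here) with a 63 mm rim on its top 4 mm; mouth 52 mm. Point: on its axis, 50 mm above its underside. z up. 150 to 310 g.
- lid_knob (a point): Lid: steel disc 64 mm across with a black knob, lying right way up on the mat. From below: bevelled spigot 46 mm across, 5 mm long, for the funnel's mouth; disc, 5 to 9 mm up, that rests on the funnel's rim; knob 18 mm across, 9 to 27 mm up (grip here). Point: middle of the knob, 18 mm above the lid's underside. z up. 60 to 130 g.
- station_a: Made-up station (head, funnel, lid; 64 mm across), fixed, not to be knocked. Origin on its axis at its foot, 85 mm above the bench; it rises 178 mm above that. Three heads stand 145 mm apart on the manifold, a level 40 mm steel tube, top 65 mm above the bench, 440 mm long, within 0.15 rad of world y; a stopcock handle at 73 mm height reaches 33 mm to the front (-x) of each.
- station_b: The other made-up station, same as station_a. Not to be knocked.
- beaker: Small white plastic beaker standing on the mat, 42 mm across, 58 mm high; origin at the centre of its underside. Leave it standing where it is.
- cell_a: Glass sample cell with a black cap standing on the mat, 27 mm across, 58 mm high; origin at the centre of its underside. Leave it standing where it is.
- cell_b: The other sample cell, same as cell_a. Leave it standing where it is.
There are look-alikes about, which are no part of the job. Leave any blue or red look-alike of the part that bears lid_knob alone. Leave any red look-alike of the part that bears funnel_mid alone.

How it is judged:
On the way, in this order (a step that is already met when the one before it is completed fails the run):
1. the support screen is home in the socket of the bare head (z of screen_mid in the frame of head_seat between -0.0005 and 0.0057 m and horizontal distance between screen_mid and head_seat below 0.005 m and angle between screen_mid's own z axis and vertical below 0.07 rad), for 0.2 s.
2. the gasket lies flat on the screen, round its boss (z of gasket_mid in the frame of head_seat between 0.007 and 0.0132 m and horizontal distance between gasket_mid and screen_mid below 0.005 m and angle between gasket_mid's own z axis and vertical below 0.07 rad), for 0.2 s.
3. the funnel is home on the gasket, upright (z of funnel_mid in the frame of head_seat between 0.057 and 0.0632 m and horizontal distance between funnel_mid and gasket_mid below 0.005 m and angle between funnel_mid's own z axis and vertical below 0.07 rad), for 0.2 s.
4. the lid is home in the funnel's mouth (z of lid_knob in the frame of head_seat between 0.12 and 0.1262 m and horizontal distance between lid_knob and funnel_mid below 0.005 m and angle between lid_knob's own z axis and vertical below 0.07 rad), for 0.2 s.
At the end, for the whole second after the job is handed in: On the bare head, from below: screen, gasket, funnel, lid, each home on the one below: within 5 mm of its axis, level within 4 degrees, its height over the head within +2.2/-4 mm of the seated height given; all released and at rest (all of step 1 and all of step 2 and all of step 3 and all of step 4 and linear speed of each of screen, gasket, funnel, lid below 0.01 m/s and contact force between the fingers and screen below 0.1 N and contact force between the fingers and gasket below 0.1 N and contact force between the fingers and funnel below 0.1 N and contact force between the fingers and lid below 0.1 N); the robot touches nothing.
It fails at once if a made-up station is knocked (more than 5 N) (contact force between anything else and station_a above 5 N or contact force between anything else and station_b above 5 N).
It fails at once if the beaker or a sample cell is shifted by more than 30 mm or tipped ((distance of beaker from where it was at the start of the episode above 0.03 m or angle between beaker's own z axis and vertical above 0.4 rad) or (distance of cell_a from where it was at the start of the episode above 0.03 m or angle between cell_a's own z axis and vertical above 0.4 rad) or (distance of cell_b from where it was at the start of the episode above 0.03 m or angle between cell_b's own z axis and vertical above 0.4 rad)).
It also fails if it takes over 128 s, if anything falls off the work surface, if the arm or the gripper's body presses on something with over 40 N, if the wrist force passes 120 N, or if a joint passes its speed limit or range.

## Working session

There is one attempt and no reset: what is moved stays moved. The work goes in short steps, Python scripts to look and compute and a tool call to move; the robot and the scene stay as the last step left them, time stands still between calls to the robot, and variables do not carry over. Pictures are saved under pics/ and viewed, and the job is handed in when it is done.

Besides the shell and the picture viewer there is one more tool, called after "Request:" as name(argument=value, ...) on one line, values as JSON. play_rows: Moves the arm, as the interface text tells. Its arguments: {"type":"object","properties":{"claw":{"type":"array","items":{"type":"number"}},"travel":{"type":"array","items":{"type":"array","items":{"type":"number"}}},"dr":{"type":"array","items":{"type":"array","items":{"type":"number"}}},"force":{"type":"number"}},"required":["claw","travel","dr"]}

```bash
mkdir -p pics
python3 - <<'E'
from plant import ctrl, vision
import cv2,numpy as np
s=ctrl.get_state();print(s)
for n in("top","side"):
    d=vision.read_camera(n);cv2.imwrite(f"pics/{n}0.png",cv2.cvtColor(d["img"],cv2.COLOR_RGB2BGR));np.savez(f"{n}0.npz",**d);print(n,d["K"],d["world_to_cam"],(d["range_z"]>0).mean(),[k for k in d])
E
```

```text
{'time': 0.0, 'qpos': array([ 1.09295437e+00,  2.87212215e-01,  1.57820783e+00,  2.21012405e-05,
        1.27858235e+00, -1.49977698e-01]), 'dq': array([-0.00168551, -0.00160441, -0.00129534, -0.00045052, -0.00194256,
        0.00053345]), 'joint_efforts': array([-4.82188079e-04, -4.06004941e+01, -2.92616272e+01, -2.10552794e-04,
        5.94755315e-03,  8.65188326e-06]), 'eef_pos': array([0.21700786, 0.63846268, 0.22989945]), 'tcp_rot': array([ 0.11459314,  0.69789605, -0.1162092 ,  0.69735568]), 'contact_force': array([-0.30877134, -0.22976035, -0.02565331]), 'wrist_torque': array([0.00386111, 0.00998727, 0.00941437]), 'opening': 1.0018634420365806}
top [[474.5603643    0.         319.91239988]
 [  0.         474.5603643  209.27114508]
 [  0.           0.           1.        ]] [[-0.01204316 -0.99989968 -0.0074565   0.03376004]
 [ 0.99291744 -0.01283985  0.11811052 -0.47498319]
 [-0.11819441 -0.00598127  0.99297246 -1.26641244]
 [ 0.          0.          0.          1.        ]] 0.99600390625 ['img', 'range_z', 'K', 'world_to_cam']
side [[395.4960398    0.         318.84536634]
 [  0.         395.4960398  199.08945321]
 [  0.           0.           1.        ]] [[ 0.67845534 -0.73455009  0.01159852 -0.29245009]
 [ 0.49144832  0.46554032  0.7360372  -0.31173366]
 [-0.54605577 -0.49366829  0.67684172 -0.77423181]
 [ 0.          0.          0.          1.        ]] 0.99609765625 ['img', 'range_z', 'K', 'world_to_cam']
```

View pics/top0.png

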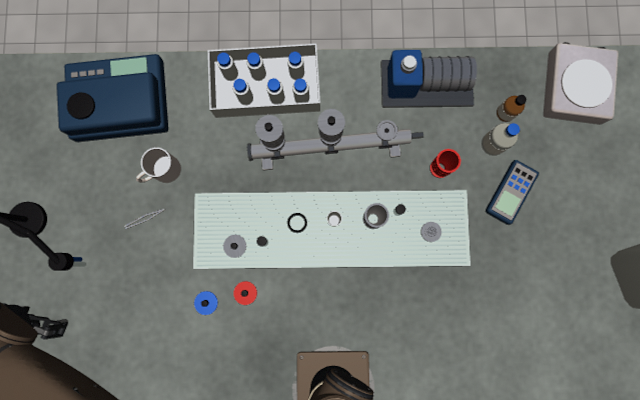

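View pics/side0.png

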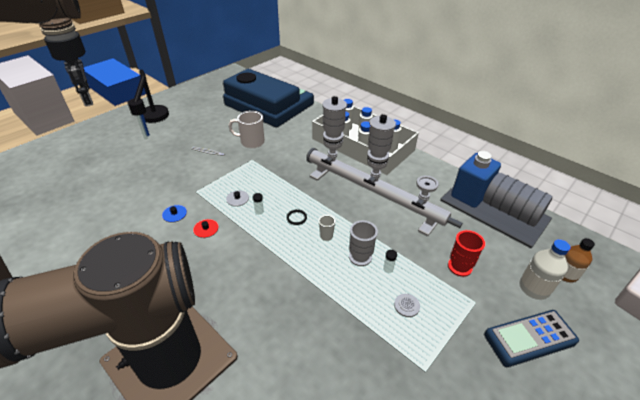

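```bash
cat > h.py <<'E'
import numpy as np,cv2
def load(n,i=0): return dict(np.load(f"{n}{i}.npz"))
def snap(n,i):
    from plant import vision
    d=vision.read_camera(n);np.savez(f"{n}{i}.npz",**d);return d
def ray(d,u,v):
    K=d["K"];M=d["world_to_cam"];R=M[:3,:3];t=M[:3,3]
    c=np.array([(u-K[0,2])/K[0,0],-(v-K[1,2])/K[1,1],-1.]);return -R.T@t,R.T@c
def plane(d,u,v,z):
    o,r=ray(d,u,v);return o+r*(z-o[2])/r[2]
def proj(d,p):
    c=d["world_to_cam"]@np.append(p,1);K=d["K"];return np.array([K[0,2]+K[0,0]*c[0]/-c[2],K[1,2]-K[1,1]*c[1]/-c[2]])
def cloud(d):
    h,w=d["range_z"].shape;v,u=np.mgrid[:h,:w];K=d["K"];M=d["world_to_cam"];z=d["range_z"]
    c=np.stack([(u-K[0,2])/K[0,0]*z,-(v-K[1,2])/K[1,1]*z,-z],-1);return (c-M[:3,3])@M[:3,:3]
def crop(d,u0,v0,u1,v1,s,name):
    im=cv2.cvtColor(d["img"],cv2.COLOR_RGB2BGR)[v0:v1,u0:u1];cv2.imwrite("pics/"+name,cv2.resize(im,None,fx=s,fy=s,interpolation=cv2.INTER_CUBIC))
E
python3 - <<'E'
from h import *
t=load("top");s=load("side")
crop(t,220,100,460,270,3.3,"t0z.png");crop(s,220,90,460,330,2.5,"s0z.png")
P=cloud(t)
for n,(u,v) in dict(head=(387,130),screen=(431,231),fun=(376,216),gas=(297,222),lid=(234,245),ca=(262,241),cb=(400,210),bk=(334,219)).items():
    w=P[v-14:v+15,u-14:u+15].reshape(-1,3);print(n,P[v,u].round(4),"zmax",np.percentile(w[:,2],[50,90,98,100]).round(4))
E
```

```text
head [ 0.6663 -0.1474  0.1269] zmax [0.0659 0.1303 0.1337 1.3139]
screen [ 0.4125 -0.2733  0.024 ] zmax [0.0069 0.0198 0.0223 1.3139]
fun [ 0.4574 -0.1272  0.0049] zmax [0.0244 0.1036 0.1072 1.3139]
gas [0.4436 0.0919 0.004 ] zmax [0.0048 0.0113 0.0149 1.3139]
lid [0.381  0.2618 0.0271] zmax [0.0088 0.0159 0.03   1.3139]
ca [0.3892 0.1818 0.059 ] zmax [0.0044 0.0485 0.0636 0.0665]
cb [ 0.4673 -0.1857  0.0567] zmax [0.005  0.0614 0.1032 1.3139]
bk [ 0.4499 -0.0106  0.0106] zmax [0.0047 0.0374 0.0636 1.3139]
```

View pics/t0z.png

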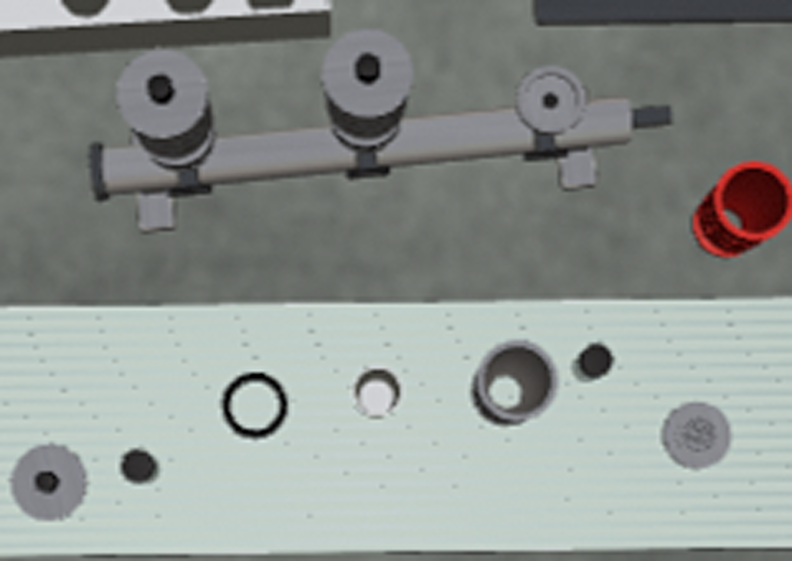

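View pics/s0z.png

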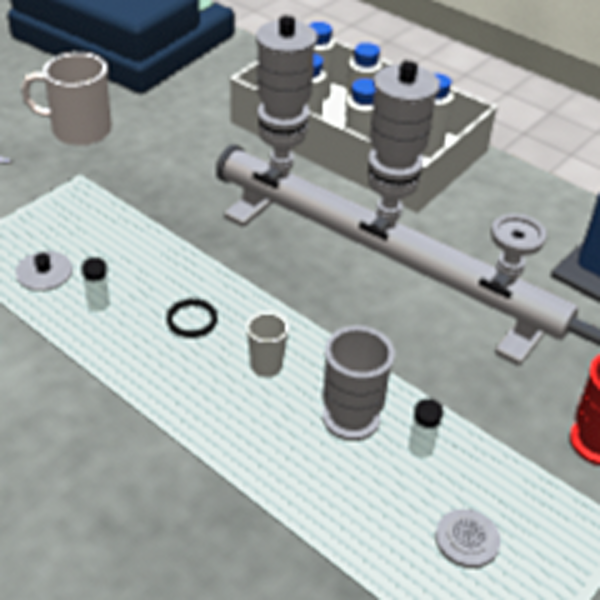

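```bash
cat >> h.py <<'E'
from scipy.optimize import least_squares
def fit(d,mask,u,v,z,R,half=22,fr=False):
    m=np.zeros_like(mask,np.uint8);m[v-half:v+half,u-half:u+half]=mask[v-half:v+half,u-half:u+half]
    n,l,st,ce=cv2.connectedComponentsWithStats(m);
    i=1+np.argmax(st[1:,4]);c=max(cv2.findContours((l==i).astype(np.uint8)*255,cv2.RETR_EXTERNAL,cv2.CHAIN_APPROX_NONE)[0],key=len)[:,0]
    W=np.array([plane(d,a,b,z)[:2] for a,b in c.astype(float)])
    cam=ray(d,0,0)[0][:2];c0=W.mean(0);dirn=(c0-cam)/np.linalg.norm(c0-cam)
    sel=W
    if not fr: sel=W[(W-c0)@dirn>-0.1*R]
    px=abs(plane(d,u+1,v,z)-plane(d,u,v,z)).max()/2
    f=lambda p:np.hypot(*(sel-p[:2]).T)+px-R
    r=least_squares(f,c0,loss="soft_l1",f_scale=.001);q=least_squares(lambda p:np.hypot(*(W-p[:2]).T)+px-p[2],np.r_[c0,R])
    return r.x,np.sqrt(np.mean(r.fun**2)),q.x
E
python3 - <<'E'
from h import *
t=load("top");print("cam",ray(t,0,0)[0]);P=cloud(t);z=P[...,2];im=t["img"].astype(int)
for p in [(300,200),(431,222),(297,214),(234,237),(376,204),(334,219),(334,207)]:print(p,im[p[1],p[0]])
mat=(im.min(-1)>165)
obj=~mat
def show(n,r):print(n,r[0].round(4),"rms%.4f"%r[1],"free",r[2].round(4))
show("head",fit(t,(z>.112)&(z<.15),387,130,.130,.027))
show("screen",fit(t,obj,431,231,.015,.028))
show("gasket",fit(t,obj,297,222,.011,.028))
show("lid",fit(t,obj,234,245,.012,.032))
show("knob",fit(t,im.max(-1)<75,234,245,.030,.009,9))
show("funnel",fit(t,(z>.085)&(z<.12),376,214,.103,.0315))
show("ca",fit(t,(im.max(-1)<75)&(z>.045),262,241,.061,.0135,12))
show("cb",fit(t,(im.max(-1)<75),400,209,.061,.0135,11))
show("beaker",fit(t,(z>.045)&(z<.075),334,217,.061,.021,14))
show("stA",fit(t,(z>.245)&(z<.27),270,126,.259,.032,24))
show("stB",fit(t,(z>.245)&(z<.27),331,121,.259,.032,24))
E
```

```text
cam [0.32234279 0.0200832  1.31386492]
(300, 200) [192 206 200]
(431, 222) [133 133 140]
(297, 214) [10 11 10]
(234, 237) [134 135 142]
(376, 204) [129 129 134]
(334, 219) [207 209 212]
(334, 207) [194 208 205]
head [ 0.666  -0.1448] rms0.0006 free [ 0.6653 -0.1445  0.0274]
screen [ 0.4122 -0.2751] rms0.0009 free [ 0.4118 -0.2738  0.0289]
gasket [0.4425 0.093 ] rms0.0010 free [0.4417 0.0923 0.0289]
lid [0.3797 0.2639] rms0.0009 free [0.3796 0.2638 0.0322]
knob [0.3794 0.2624] rms0.0006 free [0.3794 0.2618 0.0092]
funnel [ 0.4504 -0.1163] rms0.0007 free [ 0.4497 -0.1158  0.032 ]
ca [0.3887 0.1823] rms0.0009 free [0.3894 0.183  0.0126]
cb [ 0.4689 -0.184 ] rms0.0009 free [ 0.4694 -0.1845  0.0128]
beaker [ 0.4473 -0.0085] rms0.0006 free [ 0.4475 -0.0082  0.021 ]
stA [0.634  0.1422] rms0.0023 free [0.6357 0.1426 0.0304]
stB [ 0.6446 -0.0009] rms0.0030 free [ 0.6478 -0.0016  0.0294]
```

Run:
```python
from h import *
from scipy.spatial.transform import Rotation as Ro
t=load("top");s=load("side");P=cloud(s);z=P[...,2];im=s["img"].astype(int)
print("cam",ray(s,0,0)[0])
def show(n,r):print(n,r[0].round(4),"rms%.4f"%r[1],"free",r[2].round(4))
for n,p in dict(head=(.666,-.145,.13),screen=(.412,-.2745,.015),gas=(.442,.0925,.011),lid=(.3797,.2635,.012),fun=(.45,-.116,.103)).items(): print(n,proj(s,p).round(1))
obj=(im.min(-1)<160)
f=lambda p:[int(round(a)) for a in proj(s,p)]
show("head",fit(s,(z>.118)&(z<.15),*f((.666,-.145,.13)),.13,.027,18,))
show("screen",fit(s,obj,*f((.412,-.2745,.015)),.015,.028,20))
show("gas",fit(s,im.max(-1)<90,*f((.442,.0925,.011)),.011,.028,18))
show("lid",fit(s,obj,*f((.3797,.2635,.012)),.012,.032,17))
show("fun",fit(s,(z>.09)&(z<.12),*f((.45,-.116,.103)),.103,.0315,22))
R=Ro.from_quat([ 0.11459314,  0.69789605, -0.1162092 ,  0.69735568]).as_matrix();print(R.round(3))
Rd=np.array([[0,1,0],[0,0,-1],[-1,0,0]],float)
for sg in (1,-1):
    D=Rd*np.array([1,sg,sg]);print(sg,(Ro.from_matrix(R.T@D)).as_rotvec())
crop(s,250,90,450,330,2.5,"s0z2.png")
```

```text
cam [-0.07115844 -0.45190835  0.75687195]
head [427.  181.4]
screen [406.4 303.8]
gas [296.2 215.4]
lid [237.  196.8]
fun [362.8 229.5]
head [ 0.6619 -0.147 ] rms0.0009 free [ 0.6584 -0.1484  0.0293]
screen [ 0.3964 -0.2829] rms0.0038 free [ 0.4156 -0.2757  0.0117]
gas [0.4378 0.0883] rms0.0011 free [0.4386 0.0886 0.0272]
lid [0.3796 0.2543] rms0.0053 free [0.384 0.271 0.015]
fun [ 0.4476 -0.1183] rms0.0009 free [ 0.4453 -0.1199  0.0331]
[[-0.001  0.322  0.947]
 [-0.002  0.947 -0.322]
 [-1.    -0.002 -0.   ]]
1 [1.24292505e+00 1.14818391e-03 2.30175815e-03]
-1 [-1.89866592e+00 -2.51796064e-03  1.25603200e-03]
```

```bash
cat >> h.py <<'E'
def rows(*wps):
    from plant import ctrl
    from scipy.spatial.transform import Rotation as Ro
    s=ctrl.get_state();R=Ro.from_quat(s["tcp_rot"]).as_matrix();p=s["eef_pos"]
    D=np.array([[0,1,0],[0,0,-1],[-1,0,0]],float)
    print("t",round(s["time"],2),"p",p.round(4),"F",s["contact_force"].round(2),"op",round(s["opening"],3),"Y",R[:,1].round(3),"X",R[:,0].round(4))
    for w in wps: print(w,"travel",(R.T@(np.array(w)-p)).round(4))
    print("dr",Ro.from_matrix(R.T@D).as_rotvec().round(4))
E
python3 -c "
from h import *
rows((.3,.5,.24),(.42,.3,.24),(.5,0,.24),(.412,-.275,.24),(.412,-.275,.15))"
```

```text
t 0.1 p [0.217  0.6385 0.2301] F [-0.44 -0.4   0.35] op 0.998 Y [ 0.322  0.947 -0.002] X [-0.001  -0.0019 -1.    ]
(0.3, 0.5, 0.24) travel [-0.0098 -0.1045  0.1232]
(0.42, 0.3, 0.24) travel [-0.0095 -0.2552  0.3012]
(0.5, 0, 0.24) travel [-0.009  -0.5134  0.4735]
(0.412, -0.275, 0.24) travel [-0.0084 -0.8021  0.4787]
(0.412, -0.275, 0.15) travel [ 0.0816 -0.8019  0.4788]
dr [1.243e+00 1.000e-03 2.100e-03]
```

Request:
play_rows(claw=[0, 0, 0, 0, 0, 0, 0, 0, 0, 0, 0, 0, 0, 0, 0, 0, 0, 0, 0, 0], travel=[[-0.01, -0.035, 0.041], [-0.01, -0.07, 0.082], [-0.01, -0.104, 0.123], [-0.01, -0.14, 0.167], [-0.01, -0.18, 0.212], [-0.01, -0.22, 0.256], [-0.01, -0.255, 0.301], [-0.01, -0.297, 0.33], [-0.01, -0.34, 0.36], [-0.01, -0.383, 0.39], [-0.01, -0.425, 0.418], [-0.01, -0.47, 0.446], [-0.01, -0.513, 0.473], [-0.01, -0.56, 0.474], [-0.01, -0.61, 0.475], [-0.01, -0.66, 0.476], [-0.01, -0.71, 0.477], [-0.01, -0.76, 0.478], [-0.01, -0.802, 0.479], [-0.01, -0.802, 0.479]], dr=[[0.1, 0, 0], [0.2, 0, 0], [0.3, 0, 0], [0.4, 0, 0], [0.5, 0, 0], [0.6, 0, 0], [0.7, 0, 0], [0.8, 0, 0], [0.9, 0, 0], [1.0, 0, 0], [1.1, 0, 0], [1.2, 0, 0], [1.243, 0, 0.002], [1.243, 0, 0.002], [1.243, 0, 0.002], [1.243, 0, 0.002], [1.243, 0, 0.002], [1.243, 0, 0.002], [1.243, 0, 0.002], [1.243, 0, 0.002]], force=40)

```text
time: 2.1
eef_pos: [0.4109, -0.2772, 0.2413]
tcp_rot: [-0.5, -0.499, 0.501, -0.5]
contact_force: [1.3, 0.3, -0.7]
opening: 1.002
```

Run:
```python
from h import *
rows((.412,-.2745,.24),(.412,-.2745,.05))
for n in("top","side"):
    d=snap(n,1);crop(d,*((320,100,520,300) if n=="top" else (300,120,500,330)),3,n[0]+"1.png")
```

```text
t 2.1 p [ 0.4109 -0.2772  0.2413] F [ 1.29  0.27 -0.65] op 1.002 Y [ 1.    -0.002  0.   ] X [ 1.e-04 -8.e-04 -1.e+00]
(0.412, -0.2745, 0.24) travel [ 0.0013  0.0011 -0.0027]
(0.412, -0.2745, 0.05) travel [ 0.1913  0.0011 -0.0029]
dr [-0.0017  0.0008 -0.0001]
```

View pics/t1.png

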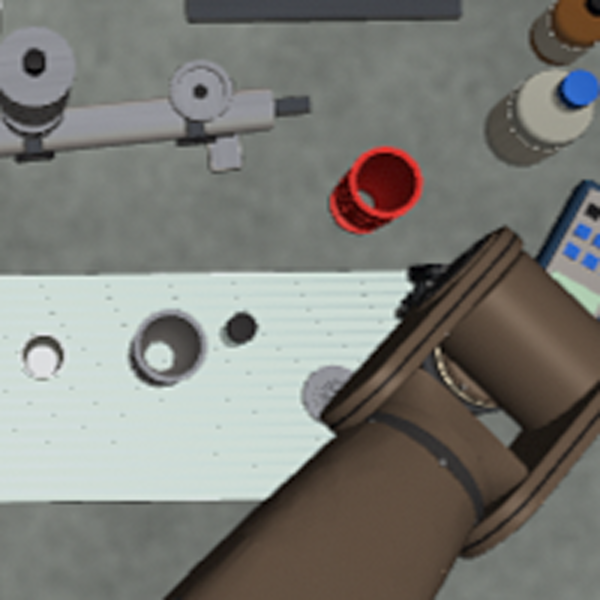

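View pics/s1.png

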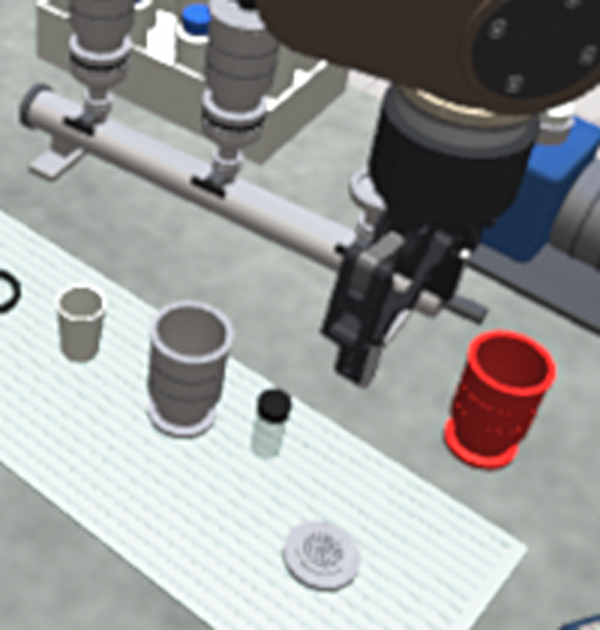

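Request:
play_rows(claw=[0, 0, 0, 0, 0, 0, 0], travel=[[0.04, 0.001, -0.003], [0.08, 0.001, -0.003], [0.12, 0.001, -0.003], [0.16, 0.001, -0.003], [0.2, 0.001, -0.003], [0.221, 0.001, -0.003], [0.221, 0.001, -0.003]], dr=[[0, 0, 0], [0, 0, 0], [0, 0, 0], [0, 0, 0], [0, 0, 0], [0, 0, 0], [0, 0, 0]])

```text
time: 2.9
eef_pos: [0.4093, -0.2726, 0.0164]
tcp_rot: [-0.501, -0.502, 0.502, -0.496]
contact_force: [-0.3, 0.4, 0.7]
opening: 1.0
```

Run:
```python
from h import *
rows((.412,-.2745,.02),(.412,-.2745,.005))
d=snap("side",2);crop(d,330,200,490,340,4,"s2.png")
```

```text
t 2.9 p [ 0.4093 -0.2726  0.0164] F [-0.26  0.37  0.68] op 1.0 Y [ 1.    -0.005 -0.007] X [-0.0068  0.0052 -1.    ]
(0.412, -0.2745, 0.02) travel [-0.0036  0.0027  0.0019]
(0.412, -0.2745, 0.005) travel [0.0114 0.0028 0.002 ]
dr [-0.0052 -0.0052  0.0068]
```

View pics/s2.png

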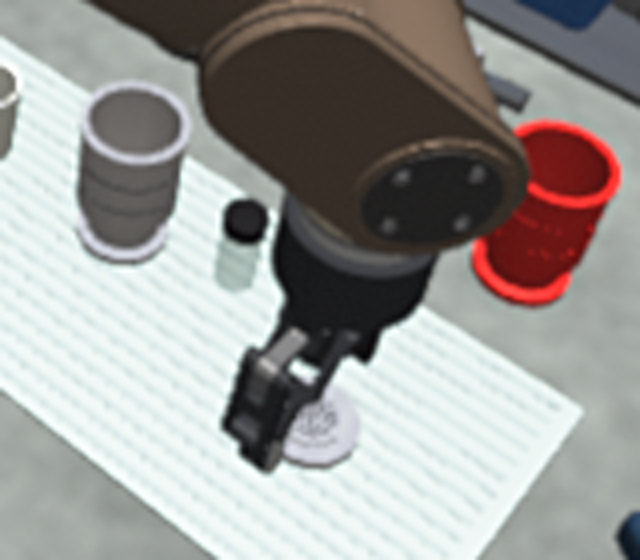

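Request:
play_rows(claw=[0, 0, 0, 20, 40, 60, 80, 100, 120, 140, 140, 140], travel=[[0.006, 0.003, 0.002], [0.011, 0.003, 0.002], [0.011, 0.003, 0.002], [0.011, 0.003, 0.002], [0.011, 0.003, 0.002], [0.011, 0.003, 0.002], [0.011, 0.003, 0.002], [0.011, 0.003, 0.002], [0.011, 0.003, 0.002], [0.011, 0.003, 0.002], [0.011, 0.003, 0.002], [0.011, 0.003, 0.002]], dr=[[0, -0.005, 0.007], [0, -0.005, 0.007], [0, -0.005, 0.007], [0, -0.005, 0.007], [0, -0.005, 0.007], [0, -0.005, 0.007], [0, -0.005, 0.007], [0, -0.005, 0.007], [0, -0.005, 0.007], [0, -0.005, 0.007], [0, -0.005, 0.007], [0, -0.005, 0.007]], force=20)

```text
time: 4.15
eef_pos: [0.4138, -0.2763, 0.0082]
tcp_rot: [0.501, 0.497, -0.501, 0.5]
contact_force: [-1.3, 1.4, 5.9]
opening: 0.638
```

Run:
```python
from h import *
rows((.412,-.2745,.02),(.412,-.2745,.005))
d=snap("side",3);crop(d,330,200,490,340,4,"s3.png")
```

```text
t 4.15 p [ 0.4138 -0.2763  0.0082] F [-1.29  1.42  5.92] op 0.638 Y [ 1.    -0.005  0.003] X [ 0.0034 -0.0032 -1.    ]
(0.412, -0.2745, 0.02) travel [-0.0118 -0.0018 -0.0017]
(0.412, -0.2745, 0.005) travel [ 0.0032 -0.0018 -0.0018]
dr [-0.0051  0.0032 -0.0034]
```

View pics/s3.png

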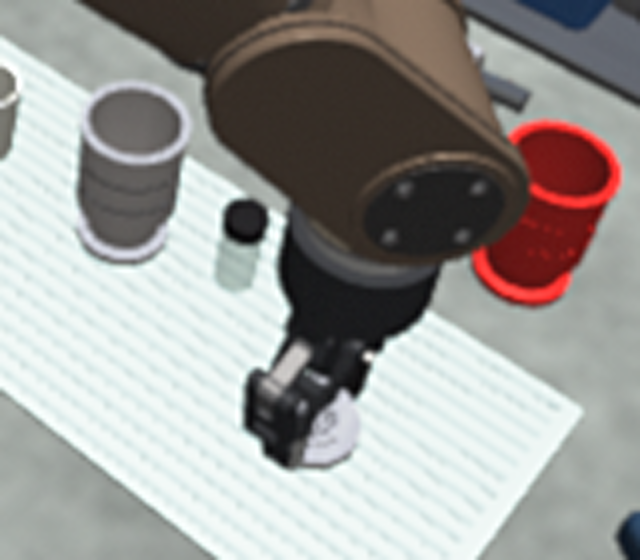

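Request:
play_rows(claw=[140, 140, 140, 140], travel=[[0, 0, 0], [0, 0, 0], [0, 0, 0], [0, 0, 0]], dr=[[0, 0, 0], [0, 0, 0], [0, 0, 0], [0, 0, 0]])

```text
time: 4.6
eef_pos: [0.4138, -0.2763, 0.0083]
tcp_rot: [0.501, 0.497, -0.501, 0.5]
contact_force: [-0.8, 0.4, 3.4]
opening: 0.636
```

Run:
```python
from h import *
rows((.412,-.2745,.02),(.412,-.2745,.005))
```

```text
t 4.6 p [ 0.4138 -0.2763  0.0083] F [-0.81  0.45  3.4 ] op 0.636 Y [ 1.    -0.005  0.003] X [ 0.0034 -0.0031 -1.    ]
(0.412, -0.2745, 0.02) travel [-0.0117 -0.0018 -0.0017]
(0.412, -0.2745, 0.005) travel [ 0.0033 -0.0018 -0.0018]
dr [-0.0051  0.0031 -0.0034]
```

Request:
play_rows(claw=[60, 0, 0, 0, 0, 0, 0, 0, 0, 0, 0, 0, 0, 0, 0, 0, 0], travel=[[0, 0, 0], [0, 0, 0], [0, 0, 0], [-0.002, 0, 0], [-0.005, 0, 0], [-0.005, 0, 0], [-0.005, 0, 0], [-0.005, 0, 0], [-0.005, 0, 0], [-0.005, 0, 0], [-0.005, 0, 0], [-0.005, 0, 0], [-0.005, 0, 0], [-0.005, 0, 0], [-0.005, 0, 0], [-0.005, 0, 0], [-0.005, 0, 0]], dr=[[0, 0, 0], [0, 0, 0], [0, 0, 0], [0.14, 0, 0], [0.28, 0, 0], [0.42, 0, 0], [0.56, 0, 0], [0.7, 0, 0], [0.84, 0, 0], [0.98, 0, 0], [1.12, 0, 0], [1.26, 0, 0], [1.4, 0, 0], [1.5, 0, 0], [1.566, 0, 0], [1.566, 0, 0], [1.566, 0, 0]])

```text
time: 6.3
eef_pos: [0.4137, -0.2762, 0.0132]
tcp_rot: [0.708, -0.001, -0.706, 0.001]
contact_force: [0.0, -0.0, -0.4]
opening: 0.998
```

Run:
```python
from h import *
rows((.4138,-.2763,.007))
```

```text
t 6.3 p [ 0.4137 -0.2762  0.0132] F [ 0.04 -0.   -0.37] op 0.998 Y [ 0.001 -1.     0.003] X [ 0.0033 -0.0031 -1.    ]
(0.4138, -0.2763, 0.007) travel [ 0.0062  0.0001 -0.    ]
dr [-1.5697e+00 -1.0000e-04 -5.0000e-03]
```

Request:
play_rows(claw=[0, 0, 0, 0, 0], travel=[[0.003, 0, 0], [0.006, 0, 0], [0.008, 0, 0], [0.008, 0, 0], [0.008, 0, 0]], dr=[[0, 0, 0], [0, 0, 0], [0, 0, 0], [0, 0, 0], [0, 0, 0]])

```text
time: 6.8
eef_pos: [0.4137, -0.2761, 0.005]
tcp_rot: [0.708, -0.001, -0.706, 0.001]
contact_force: [0.8, -0.4, -0.6]
opening: 0.998
```

Request:
play_rows(claw=[20, 40, 60, 70, 80, 85], travel=[[0, 0, 0], [0, 0, 0], [0, 0, 0], [0, 0, 0], [0, 0, 0], [0, 0, 0]], dr=[[0, 0, 0], [0, 0, 0], [0, 0, 0], [0, 0, 0], [0, 0, 0], [0, 0, 0]])

```text
time: 7.4
eef_pos: [0.4137, -0.2759, 0.005]
tcp_rot: [0.708, -0.0, -0.706, 0.001]
contact_force: [0.4, 1.6, 1.3]
opening: 0.665
```

Request:
play_rows(claw=[100, 120, 140, 140, 140], travel=[[0, 0, 0], [0, 0, 0], [0, 0, 0], [0, 0, 0], [0, 0, 0]], dr=[[0, 0, 0], [0, 0, 0], [0, 0, 0], [0, 0, 0], [0, 0, 0]], force=40)

```text
time: 7.9
eef_pos: [0.4138, -0.2761, 0.0055]
tcp_rot: [0.708, -0.0, -0.706, 0.001]
contact_force: [-0.3, 1.5, 4.5]
opening: 0.63
```

Run:
```python
from h import *
rows((.4138,-.2761,.20),(.666,-.145,.20),(.666,-.145,.165))
```

```text
t 7.9 p [ 0.4138 -0.2761  0.0055] F [-0.32  1.51  4.55] op 0.63 Y [ 0.001 -1.     0.002] X [ 0.003  -0.0023 -1.    ]
(0.4138, -0.2761, 0.2) travel [-0.1945  0.0005 -0.0005]
(0.666, -0.145, 0.2) travel [-0.194  -0.1303 -0.2529]
(0.666, -0.145, 0.165) travel [-0.159  -0.1304 -0.2528]
dr [-1.5697e+00 -5.0000e-04 -4.1000e-03]
```

Request:
play_rows(claw=[140, 140, 140, 140, 140, 140, 140, 140, 140, 140, 140, 140, 140, 140, 140, 140, 140, 140, 140, 140], travel=[[-0.02, 0, 0], [-0.06, 0, 0], [-0.1, 0, 0], [-0.14, 0, 0], [-0.18, 0, 0], [-0.194, 0, 0], [-0.194, -0.013, -0.025], [-0.194, -0.026, -0.05], [-0.194, -0.039, -0.076], [-0.194, -0.052, -0.101], [-0.194, -0.065, -0.126], [-0.194, -0.078, -0.152], [-0.194, -0.091, -0.177], [-0.194, -0.104, -0.202], [-0.194, -0.117, -0.228], [-0.194, -0.13, -0.253], [-0.185, -0.13, -0.253], [-0.175, -0.13, -0.253], [-0.165, -0.13, -0.253], [-0.165, -0.13, -0.253]], dr=[[0, 0, 0], [0, 0, 0], [0, 0, 0], [0, 0, 0], [0, 0, 0], [0, 0, 0], [-0.14, 0, 0], [-0.28, 0, 0], [-0.42, 0, 0], [-0.56, 0, 0], [-0.7, 0, 0], [-0.84, 0, 0], [-0.98, 0, 0], [-1.12, 0, 0], [-1.26, 0, 0], [-1.4, 0, 0], [-1.5, 0, 0], [-1.57, 0, -0.004], [-1.57, 0, -0.004], [-1.57, 0, -0.004]])

```text
time: 9.9
eef_pos: [0.6644, -0.1449, 0.1668]
tcp_rot: [0.5, 0.502, -0.501, 0.498]
contact_force: [-0.5, 0.0, -2.6]
opening: 0.63
```

Run:
```python
from h import *
rows((.666,-.145,.17))
d=snap("side",4);crop(d,340,80,500,240,4,"s4.png")
d=snap("top",4);crop(d,300,80,460,220,4,"t4.png")
```

```text
t 9.9 p [ 0.6644 -0.1449  0.1668] F [-0.5   0.02 -2.57] op 0.63 Y [ 1.    -0.001 -0.005] X [-0.0054  0.0024 -1.    ]
(0.666, -0.145, 0.17) travel [-0.0032  0.0016  0.0001]
dr [-0.0014 -0.0024  0.0054]
```

View pics/s4.png

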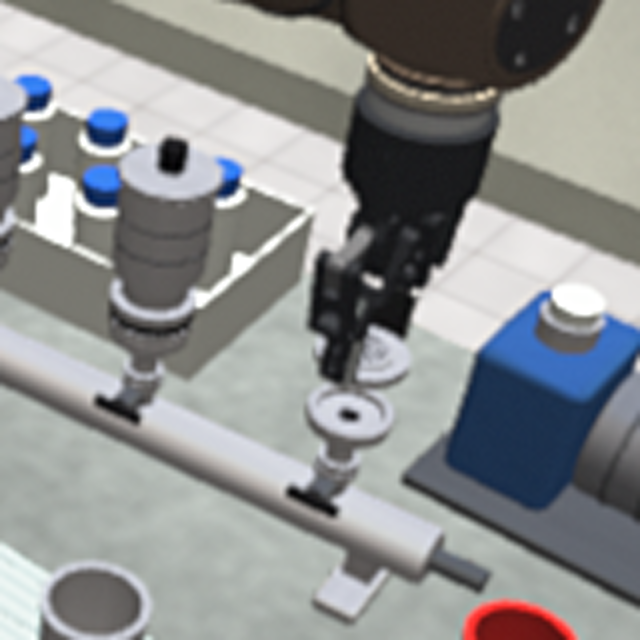

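View pics/t4.png

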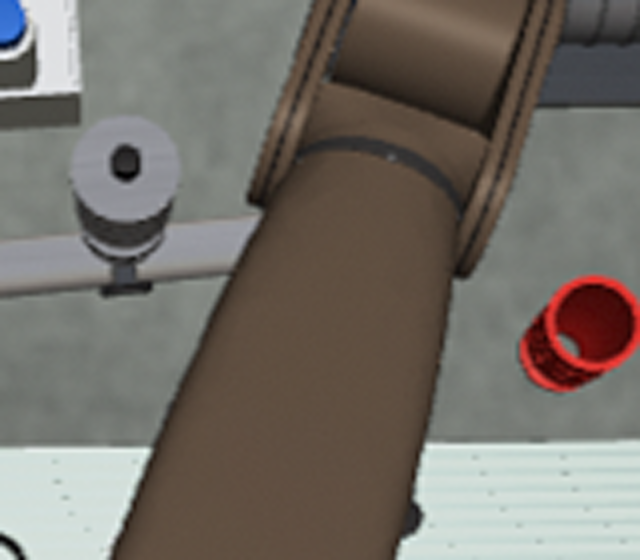

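Run:
```python
from h import *
s=load("side",4)
print("proj screen top",proj(s,(.6644,-.1449,.1763)),"head",proj(s,(.666,-.145,.13)))
im=cv2.cvtColor(s["img"],cv2.COLOR_RGB2BGR)[155:200,410:450]
cv2.imwrite("pics/s4b.png",cv2.resize(im,None,fx=13,fy=13,interpolation=cv2.INTER_NEAREST))
```

```text
proj screen top [430.3653794  166.86564228] head [426.95066517 181.40233198]
```

View pics/s4b.png

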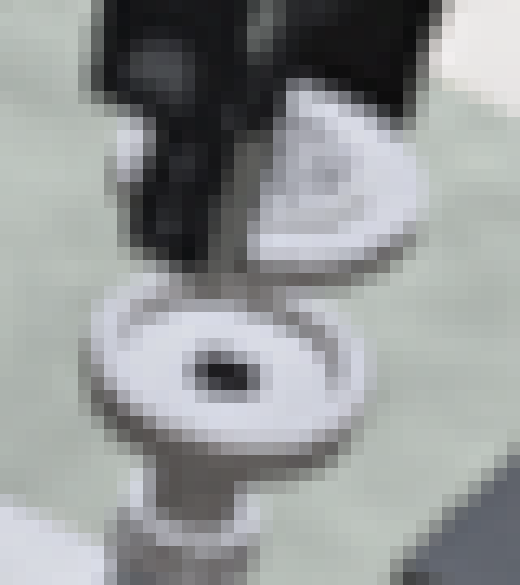

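Request:
play_rows(claw=[140, 140, 140, 140, 140, 140, 140, 140, 140], travel=[[0, 0.0025, 0.001], [0, 0.0025, 0.001], [0.008, 0.0025, 0.001], [0.016, 0.0025, 0.001], [0.022, 0.0025, 0.001], [0.028, 0.0025, 0.001], [0.032, 0.0025, 0.001], [0.034, 0.0025, 0.001], [0.034, 0.0025, 0.001]], dr=[[-0.001, -0.002, 0.005], [-0.001, -0.002, 0.005], [-0.001, -0.002, 0.005], [-0.001, -0.002, 0.005], [-0.001, -0.002, 0.005], [-0.001, -0.002, 0.005], [-0.001, -0.002, 0.005], [-0.001, -0.002, 0.005], [-0.001, -0.002, 0.005]])

```text
time: 10.9
eef_pos: [0.6679, -0.1463, 0.1353]
tcp_rot: [0.501, 0.499, -0.499, 0.501]
contact_force: [0.0, 0.5, -1.7]
opening: 0.628
```

Run:
```python
from h import *
rows((.667,-.146,.128))
d=snap("side",5)
im=cv2.cvtColor(d["img"],cv2.COLOR_RGB2BGR)[150:210,400:460]
cv2.imwrite("pics/s5.png",cv2.resize(im,None,fx=10,fy=10,interpolation=cv2.INTER_NEAREST))
```

```text
t 10.9 p [ 0.6679 -0.1463  0.1353] F [ 0.01  0.48 -1.7 ] op 0.628 Y [ 1.    -0.     0.003] X [ 3.1e-03 -9.0e-04 -1.0e+00]
(0.667, -0.146, 0.128) travel [ 0.0073 -0.001  -0.0003]
dr [-0.      0.0009 -0.0031]
```

View pics/s5.png

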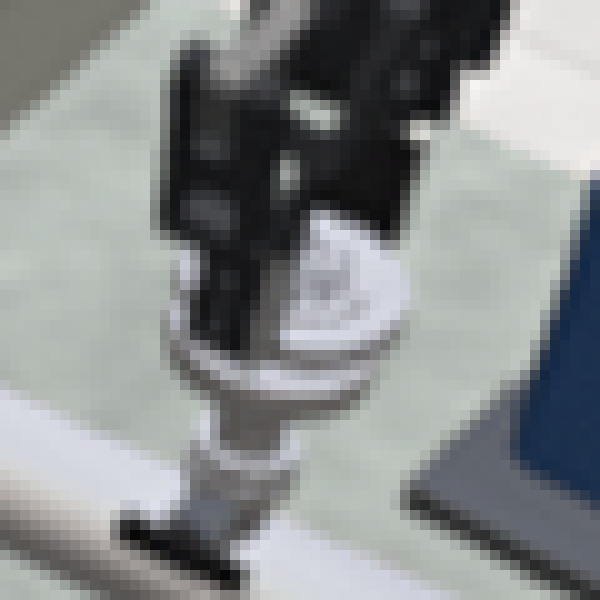

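Run:
```python
from h import *
def edges(i,rows_,c0,c1):
    g=cv2.cvtColor(load("side",i)["img"],cv2.COLOR_RGB2GRAY).astype(int)
    for r in rows_: print(i,r,g[r,c0:c1])
print("cols 412..445");edges(0,range(176,188),412,445)
edges(4,range(163,173),412,446)
edges(5,range(174,184),412,446)
s=load("side",0)
def ell(c,z,R):
    a=np.linspace(0,2*np.pi,400);q=np.array([proj(s,(c[0]+R*np.cos(t),c[1]+R*np.sin(t),z)) for t in a]);return q[:,0].min().round(2),q[:,0].max().round(2),q[:,1].min().round(2),q[:,1].max().round(2)
print("head",ell((.666,-.145),.13,.027))
print("scr4",ell((.6644,-.1449),.1763,.028))
print("scr5",ell((.6679,-.1463),.1448,.028))
```

```text
cols 412..445
0 176 [164 165 167 167 166 164 165 169 177 181 176 172 175 169 166 170 179 179
 178 173 170 166 165 167 168 170 172 174 174 171 170 169 167]
0 177 [162 162 162 162 159 160 172 180 177 167 143 132 129 116 115 127 139 145
 157 167 177 177 172 168 167 168 169 169 169 169 166 165 164]
0 178 [162 162 161 159 154 168 183 182 153 130 124 135 142 141 140 139 128 105
 109 124 152 174 181 177 170 167 167 168 167 167 165 164 162]
0 179 [161 161 161 158 158 178 187 168 148 154 172 189 197 195 194 194 181 158
 148 121 106 131 164 181 177 170 168 170 171 169 167 164 163]
0 180 [159 159 159 158 154 176 185 161 177 194 195 198 197 195 194 195 196 197
 195 174 146 118 123 160 179 177 171 171 171 171 169 166 165]
0 181 [157 157 158 157 135 165 184 176 186 195 196 196 194 175 167 175 193 198
 198 197 196 171 126 133 174 184 173 167 169 170 169 169 169]
0 182 [158 158 159 158 122 149 182 191 194 194 195 194 173 121  91 113 146 171
 190 196 196 193 168 132 166 189 170 162 164 165 166 167 167]
0 183 [158 159 162 160 118 125 174 191 193 194 193 191 145  71  25  25  42 108
 174 193 193 193 188
[... 3061 characters left out ...]
 185 184]
5 181 [175 175 175 175 155 187 142  50  22  34  30  24  32  63  86  88 135 180
 191 190 195 193 182 178 201 214 216 207 180 181 188 189 188 187]
5 182 [176 175 178 176 140 171 128  40  30  45  33  22  35  77  90  97 154 183
 184 181 190 186 199 211 213 214 199 166 163 179 185 186 185 186]
5 183 [177 178 180 179 135 142 123  67  41  36  27  19  37  81  92 109 192 220
 219 216 215 214 215 214 200 189 152 126 161 180 181 181 181 182]
head (np.float64(415.88), np.float64(438.11), np.float64(174.51), np.float64(188.58))
scr4 (np.float64(418.49), np.float64(442.35), np.float64(159.8), np.float64(174.25))
scr5 (np.float64(417.41), np.float64(440.7), np.float64(169.54), np.float64(184.06))
```

Request:
play_rows(claw=[140, 140, 140, 140, 140, 140, 140, 140], travel=[[0, -0.001, -0.0005], [0, -0.001, -0.0005], [0.002, -0.001, -0.0005], [0.004, -0.001, -0.0005], [0.006, -0.001, -0.0005], [0.0075, -0.001, -0.0005], [0.008, -0.001, -0.0005], [0.008, -0.001, -0.0005]], dr=[[0, 0.001, -0.003], [0, 0.001, -0.003], [0, 0.001, -0.003], [0, 0.001, -0.003], [0, 0.001, -0.003], [0, 0.001, -0.003], [0, 0.001, -0.003], [0, 0.001, -0.003]])

```text
time: 11.75
eef_pos: [0.6671, -0.1459, 0.1277]
tcp_rot: [0.5, 0.5, -0.5, 0.5]
contact_force: [0.3, 0.1, -0.9]
opening: 0.63
```

Run:
```python
from h import *
rows((.6667,-.1457,.128))
d=snap("side",6)
im=cv2.cvtColor(d["img"],cv2.COLOR_RGB2BGR)[150:210,400:460]
cv2.imwrite("pics/s6.png",cv2.resize(im,None,fx=10,fy=10,interpolation=cv2.INTER_NEAREST))
```

```text
t 11.75 p [ 0.6671 -0.1459  0.1277] F [ 0.26  0.1  -0.9 ] op 0.63 Y [ 1.    -0.     0.001] X [ 6.e-04 -1.e-04 -1.e+00]
(0.6667, -0.1457, 0.128) travel [-0.0003 -0.0004 -0.0002]
dr [-0.      0.0001 -0.0006]
```

View pics/s6.png

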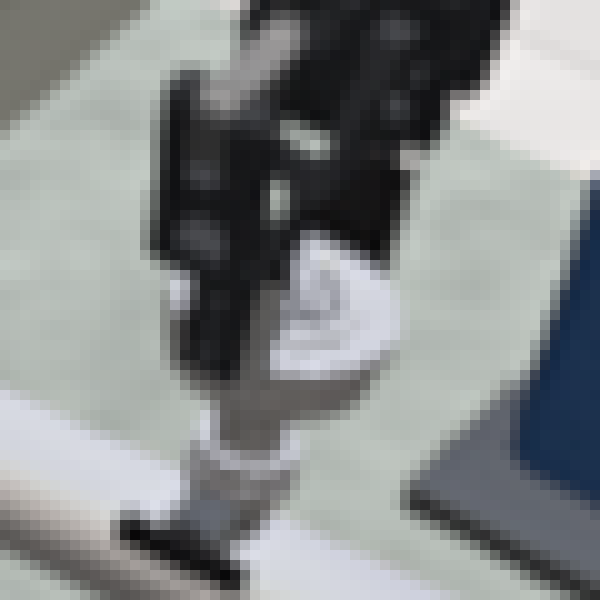

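Request:
play_rows(claw=[140, 140, 110, 80, 40, 0, 0, 0, 0, 0, 0], travel=[[0.001, 0, 0], [0.001, 0, 0], [0.001, 0, 0], [0.001, 0, 0], [0.001, 0, 0], [0.001, 0, 0], [0.001, 0, 0], [-0.01, 0, 0], [-0.04, 0, 0], [-0.08, 0, 0], [-0.08, 0, 0]], dr=[[0, 0, 0], [0, 0, 0], [0, 0, 0], [0, 0, 0], [0, 0, 0], [0, 0, 0], [0, 0, 0], [0, 0, 0], [0, 0, 0], [0, 0, 0], [0, 0, 0]])

```text
time: 12.9
eef_pos: [0.6708, -0.1472, 0.2169]
tcp_rot: [0.502, 0.495, -0.498, 0.505]
contact_force: [0.3, 0.3, 1.4]
opening: 0.999
```

Run:
```python
from h import *
rows((.667,-.146,.25),(.45,0.0,.25),(.443,.0925,.25),(.443,.0925,.03))
d=snap("side",7)
im=cv2.cvtColor(d["img"],cv2.COLOR_RGB2BGR)[150:210,400:460]
cv2.imwrite("pics/s7.png",cv2.resize(im,None,fx=10,fy=10,interpolation=cv2.INTER_NEAREST))
```

```text
t 12.9 p [ 0.6708 -0.1472  0.2169] F [0.34 0.29 1.4 ] op 0.999 Y [1.    0.    0.014] X [ 0.0142 -0.0052 -0.9999]
(0.667, -0.146, 0.25) travel [-0.0332 -0.0033 -0.0011]
(0.45, 0.0, 0.25) travel [-0.037  -0.2203 -0.1471]
(0.443, 0.0925, 0.25) travel [-0.0376 -0.2273 -0.2396]
(0.443, 0.0925, 0.03) travel [ 0.1824 -0.2304 -0.2407]
dr [ 0.0001  0.0052 -0.0142]
```

View pics/s7.png

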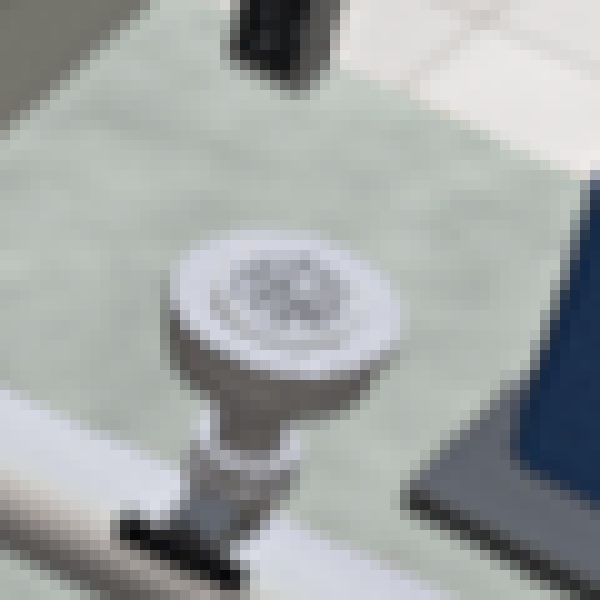

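Request:
play_rows(claw=[0, 0, 0, 0, 0, 0, 0, 0, 0, 0, 0, 0, 0, 0, 0, 0, 0, 0], travel=[[-0.036, -0.03, 0], [-0.036, -0.07, 0], [-0.036, -0.11, 0], [-0.036, -0.15, 0], [-0.037, -0.18, -0.03], [-0.037, -0.2, -0.07], [-0.037, -0.21, -0.11], [-0.037, -0.22, -0.15], [-0.037, -0.227, -0.19], [-0.037, -0.227, -0.22], [-0.037, -0.228, -0.239], [0, -0.228, -0.239], [0.04, -0.229, -0.24], [0.08, -0.229, -0.24], [0.12, -0.23, -0.24], [0.16, -0.23, -0.24], [0.18, -0.23, -0.24], [0.18, -0.23, -0.24]], dr=[[0, 0.005, -0.014], [0, 0.005, -0.014], [0, 0.005, -0.014], [0, 0.005, -0.014], [0, 0.005, -0.014], [0, 0.005, -0.014], [0, 0.005, -0.014], [0, 0.005, -0.014], [0, 0.005, -0.014], [0, 0.005, -0.014], [0, 0.005, -0.014], [0, 0.005, -0.014], [0, 0.005, -0.014], [0, 0.005, -0.014], [0, 0.005, -0.014], [0, 0.005, -0.014], [0, 0.005, -0.014], [0, 0.005, -0.014]])

```text
time: 14.75
eef_pos: [0.4375, 0.0926, 0.0267]
tcp_rot: [0.497, 0.504, -0.503, 0.496]
contact_force: [-0.1, -0.7, -0.5]
opening: 1.0
```

Run:
```python
from h import *
rows((.443,.0915,.001),(.443,.0915,.012))
d=snap("side",8);crop(d,240,130,370,270,4,"s8.png")
```

```text
t 14.75 p [0.4375 0.0926 0.0267] F [-0.07 -0.66 -0.47] op 1.0 Y [ 1.    -0.    -0.013] X [-0.0134  0.0015 -0.9999]
(0.443, 0.0915, 0.001) travel [0.0256 0.0059 0.0011]
(0.443, 0.0915, 0.012) travel [0.0146 0.0057 0.0011]
dr [-0.0001 -0.0015  0.0134]
```

View pics/s8.png

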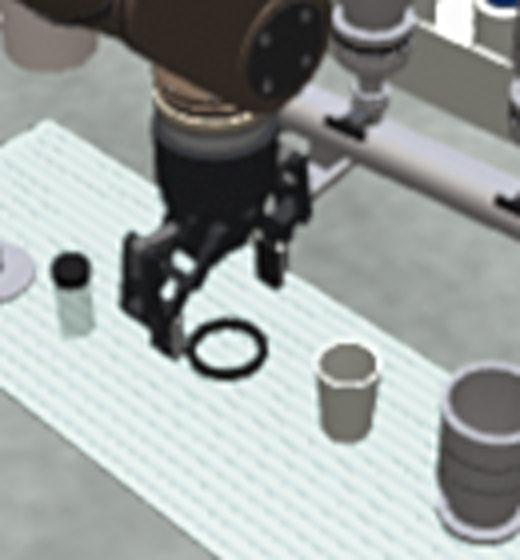

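Request:
play_rows(claw=[0, 0, 0, 0, 0, 30, 60, 80, 100, 120, 140, 140], travel=[[0.006, 0.006, 0.001], [0.012, 0.006, 0.001], [0.018, 0.006, 0.001], [0.023, 0.006, 0.001], [0.023, 0.006, 0.001], [0.023, 0.006, 0.001], [0.023, 0.006, 0.001], [0.023, 0.006, 0.001], [0.023, 0.006, 0.001], [0.023, 0.006, 0.001], [0.023, 0.006, 0.001], [0.023, 0.006, 0.001]], dr=[[0, -0.001, 0.013], [0, -0.001, 0.013], [0, -0.001, 0.013], [0, -0.001, 0.013], [0, -0.001, 0.013], [0, -0.001, 0.013], [0, -0.001, 0.013], [0, -0.001, 0.013], [0, -0.001, 0.013], [0, -0.001, 0.013], [0, -0.001, 0.013], [0, -0.001, 0.013]], force=20)

```text
time: 16.0
eef_pos: [0.4473, 0.0917, 0.0095]
tcp_rot: [0.501, 0.499, -0.498, 0.501]
contact_force: [-6.9, 0.9, 22.2]
opening: 0.451
```

Request:
play_rows(claw=[60, 0, 0, 0, 0, 0, 0, 0, 0, 0, 0, 0, 0, 0, 0, 0], travel=[[0, 0, 0], [0, 0, 0], [-0.001, 0, 0], [-0.003, 0, 0], [-0.005, 0, 0], [-0.005, 0, 0], [-0.005, 0, 0], [-0.005, 0, 0], [-0.005, 0, 0], [-0.005, 0, 0], [-0.005, 0, 0], [-0.005, 0, 0], [-0.005, 0, 0], [-0.005, 0, 0], [-0.005, 0, 0], [-0.005, 0, 0]], dr=[[0, 0, 0], [0, 0, 0], [0.14, 0, 0], [0.28, 0, 0], [0.42, 0, 0], [0.56, 0, 0], [0.7, 0, 0], [0.84, 0, 0], [0.98, 0, 0], [1.12, 0, 0], [1.26, 0, 0], [1.4, 0, 0], [1.5, 0, 0], [1.57, 0, 0], [1.57, 0, 0], [1.57, 0, 0]])

```text
time: 17.6
eef_pos: [0.4469, 0.0917, 0.0141]
tcp_rot: [0.709, 0.001, -0.705, 0.001]
contact_force: [-0.3, -0.6, -0.1]
opening: 0.998
```

Run:
```python
from h import *
rows((.443,.0915,.003))
```

```text
t 17.6 p [0.4469 0.0917 0.0141] F [-0.35 -0.62 -0.1 ] op 0.998 Y [ 0.003 -1.    -0.   ] X [ 4.7e-03  4.0e-04 -1.0e+00]
(0.443, 0.0915, 0.003) travel [0.0111 0.0002 0.0039]
dr [-1.5681 -0.004  -0.0034]
```

Run:
```python
from h import *
d=snap("side",9);crop(d,240,130,370,270,4,"s9.png")
```

```text
(no output)
```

View pics/s9.png

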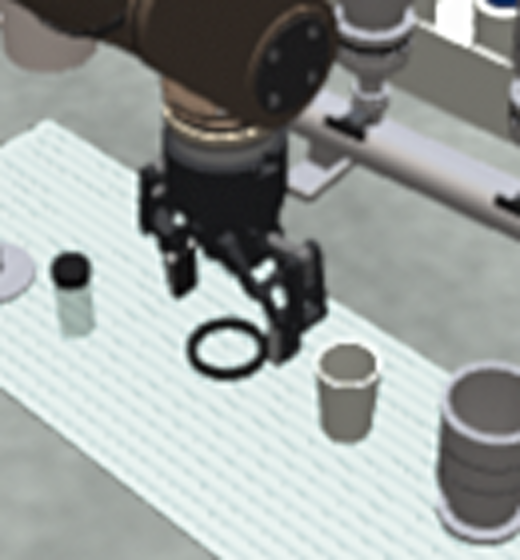

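Request:
play_rows(claw=[70, 70, 70, 70, 70, 70, 70, 70], travel=[[0, 0, 0.004], [0, 0, 0.004], [0, 0, 0.004], [0.003, 0, 0.004], [0.006, 0, 0.004], [0.01, 0, 0.004], [0.011, 0, 0.004], [0.011, 0, 0.004]], dr=[[0, 0, -0.004], [0, 0, -0.004], [0, 0, -0.004], [0, 0, -0.004], [0, 0, -0.004], [0, 0, -0.004], [0, 0, -0.004], [0, 0, -0.004]])

```text
time: 18.45
eef_pos: [0.4427, 0.0917, 0.0027]
tcp_rot: [0.709, 0.002, -0.706, -0.001]
contact_force: [-0.2, -1.0, -0.6]
opening: 0.726
```

Request:
play_rows(claw=[70, 70, 70], travel=[[0.002, 0, 0], [0.003, 0, 0], [0.003, 0, 0]], dr=[[0, 0, 0], [0, 0, 0], [0, 0, 0]])

```text
time: 18.75
eef_pos: [0.4426, 0.0917, -0.0004]
tcp_rot: [0.708, 0.002, -0.706, -0.001]
contact_force: [0.1, -0.4, -0.1]
opening: 0.728
```

Run:
```python
from h import *
rows((.443,.0915,.003))
d=snap("side",10);crop(d,260,170,340,250,7,"s10.png")
```

```text
t 18.75 p [ 4.426e-01  9.170e-02 -4.000e-04] F [ 0.09 -0.43 -0.06] op 0.728 Y [ 0.002 -1.    -0.004] X [ 0.0036  0.0044 -1.    ]
(0.443, 0.0915, 0.003) travel [-0.0034  0.0002 -0.0004]
dr [-1.5683e+00 -6.3000e-03  6.0000e-04]
```

View pics/s10.png

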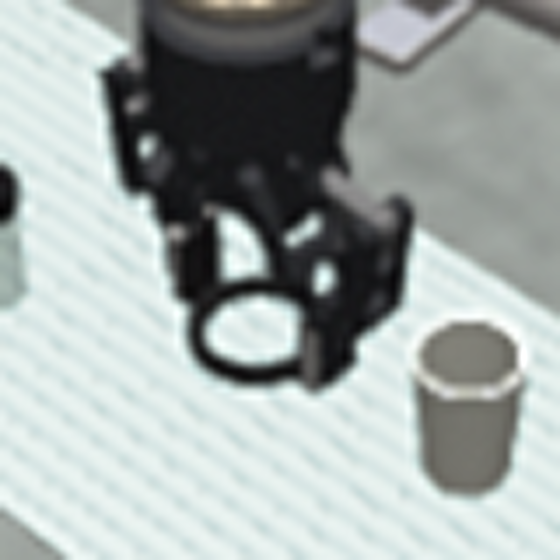

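Request:
play_rows(claw=[75, 80, 85, 90, 95, 100, 100], travel=[[0, 0, 0], [0, 0, 0], [0, 0, 0], [0, 0, 0], [0, 0, 0], [0, 0, 0], [0, 0, 0]], dr=[[0, 0, 0], [0, 0, 0], [0, 0, 0], [0, 0, 0], [0, 0, 0], [0, 0, 0], [0, 0, 0]])

```text
time: 19.5
eef_pos: [0.4429, 0.0918, 0.0]
tcp_rot: [0.708, 0.002, -0.706, -0.001]
contact_force: [-1.3, 1.4, 5.7]
opening: 0.635
```

Request:
play_rows(claw=[105, 110, 115, 115], travel=[[0, 0, 0], [0, 0, 0], [0, 0, 0], [0, 0, 0]], dr=[[0, 0, 0], [0, 0, 0], [0, 0, 0], [0, 0, 0]])

```text
time: 19.9
eef_pos: [0.4429, 0.0918, 0.0]
tcp_rot: [0.708, 0.003, -0.706, -0.001]
contact_force: [-1.3, 0.2, 3.9]
opening: 0.634
```

Run:
```python
from h import *
rows((.443,.0915,.003))
d=snap("side",11);crop(d,260,170,340,250,7,"s11.png")
```

```text
t 19.9 p [0.4429 0.0918 0.    ] F [-1.27  0.21  3.89] op 0.634 Y [ 0.002 -1.    -0.005] X [ 0.0039  0.0046 -1.    ]
(0.443, 0.0915, 0.003) travel [-0.003   0.0003 -0.0002]
dr [-1.5683e+00 -6.6000e-03  6.0000e-04]
```

View pics/s11.png

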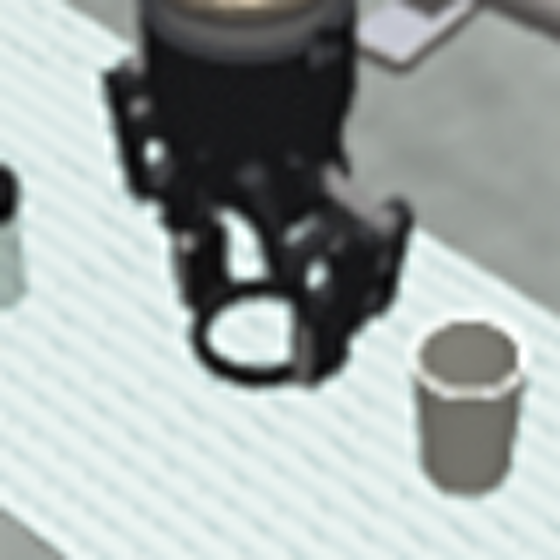

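Request:
play_rows(claw=[70, 60, 60, 60, 60, 60, 60, 60, 60, 60, 60, 60, 60, 60, 60, 60], travel=[[0, 0, 0], [0, 0, 0], [0, 0, 0], [0, 0, 0], [0, 0, 0], [0, 0, 0], [0, 0, 0], [0, 0, 0], [0, 0, 0], [0, 0, 0], [0, 0, 0], [0, 0, 0], [0, 0, 0], [0, 0, 0], [0, 0, 0], [0, 0, 0]], dr=[[0, 0, 0], [0, 0, 0], [-0.14, 0, 0], [-0.28, 0, 0], [-0.42, 0, 0], [-0.56, 0, 0], [-0.7, 0, 0], [-0.84, 0, 0], [-0.98, 0, 0], [-1.12, 0, 0], [-1.26, 0, 0], [-1.4, 0, 0], [-1.5, 0, 0], [-1.568, -0.006, 0], [-1.568, -0.006, 0], [-1.568, -0.006, 0]])

```text
time: 21.55
eef_pos: [0.4427, 0.0918, -0.0002]
tcp_rot: [0.501, 0.5, -0.5, 0.499]
contact_force: [-0.7, 0.0, -0.0]
opening: 0.766
```

Request:
play_rows(claw=[65, 70, 75, 80, 85, 90, 95, 100, 105, 110, 110], travel=[[0, 0, 0], [0, 0, 0], [0, 0, 0], [0, 0, 0], [0, 0, 0], [0, 0, 0], [0, 0, 0], [0, 0, 0], [0, 0, 0], [0, 0, 0], [0, 0, 0]], dr=[[0, 0, 0], [0, 0, 0], [0, 0, 0], [0, 0, 0], [0, 0, 0], [0, 0, 0], [0, 0, 0], [0, 0, 0], [0, 0, 0], [0, 0, 0], [0, 0, 0]])

```text
time: 22.65
eef_pos: [0.443, 0.0917, 0.0004]
tcp_rot: [0.501, 0.5, -0.5, 0.499]
contact_force: [-1.8, 0.5, 5.0]
opening: 0.65
```

Run:
```python
from h import *
rows((.443,.092,.24),(.5,0,.24),(.5,-.146,.24),(.6669,-.1458,.24),(.6669,-.1458,.17))
```

```text
t 22.65 p [4.43e-01 9.17e-02 4.00e-04] F [-1.78  0.49  4.97] op 0.65 Y [ 1.    -0.002  0.   ] X [ 2.e-04  6.e-04 -1.e+00]
(0.443, 0.092, 0.24) travel [-0.2396 -0.     -0.0004]
(0.5, 0, 0.24) travel [-0.2397  0.0571  0.0915]
(0.5, -0.146, 0.24) travel [-0.2398  0.0574  0.2375]
(0.6669, -0.1458, 0.24) travel [-0.2397  0.2243  0.2371]
(0.6669, -0.1458, 0.17) travel [-0.1697  0.2243  0.2371]
dr [-0.0016 -0.0006 -0.0002]
```

Request:
play_rows(claw=[110, 110, 110, 110, 110, 110, 110, 110, 110, 110, 110, 110, 110, 110, 110, 110, 110, 110, 110, 110], travel=[[-0.01, 0, 0], [-0.04, 0, 0], [-0.08, 0, 0], [-0.12, 0, 0], [-0.16, 0, 0], [-0.2, 0.01, 0.02], [-0.22, 0.03, 0.05], [-0.22, 0.045, 0.09], [-0.22, 0.057, 0.13], [-0.22, 0.057, 0.17], [-0.22, 0.057, 0.21], [-0.22, 0.07, 0.235], [-0.21, 0.1, 0.237], [-0.21, 0.13, 0.237], [-0.21, 0.16, 0.237], [-0.2, 0.19, 0.237], [-0.19, 0.21, 0.237], [-0.18, 0.224, 0.237], [-0.17, 0.224, 0.237], [-0.17, 0.224, 0.237]], dr=[[0, 0, 0], [0, 0, 0], [0, 0, 0], [0, 0, 0], [0, 0, 0], [0, 0, 0], [0, 0, 0], [0, 0, 0], [0, 0, 0], [0, 0, 0], [0, 0, 0], [0, 0, 0], [0, 0, 0], [0, 0, 0], [0, 0, 0], [0, 0, 0], [0, 0, 0], [0, 0, 0], [0, 0, 0], [0, 0, 0]])

```text
time: 24.65
eef_pos: [0.665, -0.1451, 0.1677]
tcp_rot: [0.5, 0.501, -0.501, 0.498]
contact_force: [0.1, -0.2, -1.3]
opening: 0.648
```

Run:
```python
from h import *
rows((.6669,-.1458,.15))
d=snap("side",12)
im=cv2.cvtColor(d["img"],cv2.COLOR_RGB2BGR)[140:200,400:460]
cv2.imwrite("pics/s12.png",cv2.resize(im,None,fx=10,fy=10,interpolation=cv2.INTER_NEAREST))
```

```text
t 24.65 p [ 0.665  -0.1451  0.1677] F [ 0.09 -0.17 -1.32] op 0.648 Y [ 1.    -0.001 -0.005] X [-0.0046  0.0023 -1.    ]
(0.6669, -0.1458, 0.15) travel [0.0177 0.002  0.0007]
dr [-0.0014 -0.0023  0.0046]
```

View pics/s12.png

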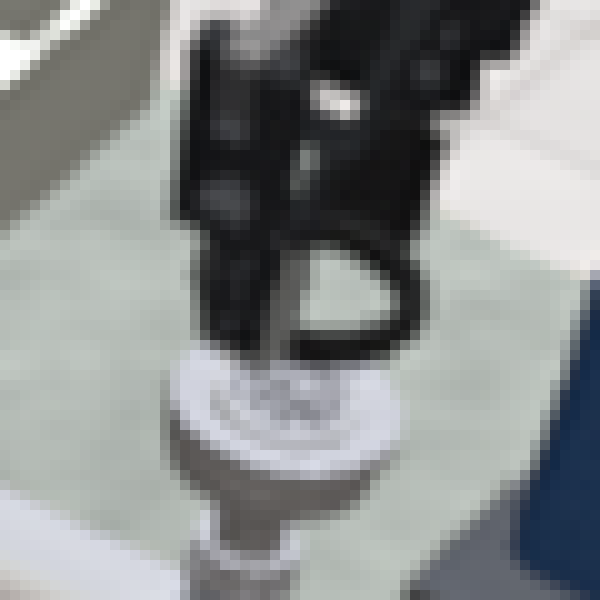

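Request:
play_rows(claw=[110, 110, 110, 110, 110, 110, 110, 110, 110], travel=[[0, 0.002, 0.0007], [0, 0.002, 0.0007], [0.006, 0.002, 0.0007], [0.012, 0.002, 0.0007], [0.018, 0.002, 0.0007], [0.022, 0.002, 0.0007], [0.025, 0.002, 0.0007], [0.025, 0.002, 0.0007], [0.025, 0.002, 0.0007]], dr=[[-0.001, -0.002, 0.005], [-0.001, -0.002, 0.005], [-0.001, -0.002, 0.005], [-0.001, -0.002, 0.005], [-0.001, -0.002, 0.005], [-0.001, -0.002, 0.005], [-0.001, -0.002, 0.005], [-0.001, -0.002, 0.005], [-0.001, -0.002, 0.005]])

```text
time: 25.6
eef_pos: [0.6673, -0.146, 0.1439]
tcp_rot: [0.501, 0.499, -0.5, 0.5]
contact_force: [-0.0, -0.1, 0.6]
opening: 0.649
```

Run:
```python
from h import *
rows((.6669,-.1458,.1345))
d=snap("side",13)
im=cv2.cvtColor(d["img"],cv2.COLOR_RGB2BGR)[150:210,400:460]
cv2.imwrite("pics/s13.png",cv2.resize(im,None,fx=10,fy=10,interpolation=cv2.INTER_NEAREST))
```

```text
t 25.6 p [ 0.6673 -0.146   0.1439] F [-0.01 -0.09  0.62] op 0.649 Y [ 1.    -0.001  0.002] X [ 2.1e-03 -3.0e-04 -1.0e+00]
(0.6669, -0.1458, 0.1345) travel [ 0.0094 -0.0004 -0.0002]
dr [-0.0006  0.0003 -0.0021]
```

View pics/s13.png

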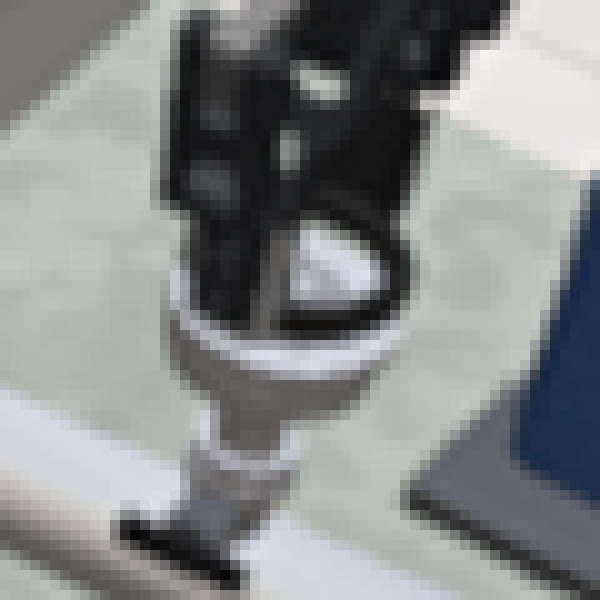

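Request:
play_rows(claw=[110, 110, 110, 110, 110, 110], travel=[[0.002, -0.0003, 0], [0.004, -0.0003, 0], [0.006, -0.0003, 0], [0.008, -0.0003, 0], [0.0097, -0.0003, 0], [0.0097, -0.0003, 0]], dr=[[0, 0, -0.002], [0, 0, -0.002], [0, 0, -0.002], [0, 0, -0.002], [0, 0, -0.002], [0, 0, -0.002]])

```text
time: 26.25
eef_pos: [0.6672, -0.1461, 0.1345]
tcp_rot: [0.5, 0.5, -0.5, 0.5]
contact_force: [-0.9, -0.7, -0.0]
opening: 0.646
```

Run:
```python
from h import *
rows((.6669,-.1458,.1345))
d=snap("side",14)
im=cv2.cvtColor(d["img"],cv2.COLOR_RGB2BGR)[150:210,400:460]
cv2.imwrite("pics/s14.png",cv2.resize(im,None,fx=10,fy=10,interpolation=cv2.INTER_NEAREST))
```

```text
t 26.25 p [ 0.6672 -0.1461  0.1345] F [-0.91 -0.66 -0.02] op 0.646 Y [ 1.    -0.001  0.001] X [ 6.e-04 -5.e-04 -1.e+00]
(0.6669, -0.1458, 0.1345) travel [ 0.     -0.0003 -0.0003]
dr [-0.0006  0.0005 -0.0006]
```

View pics/s14.png

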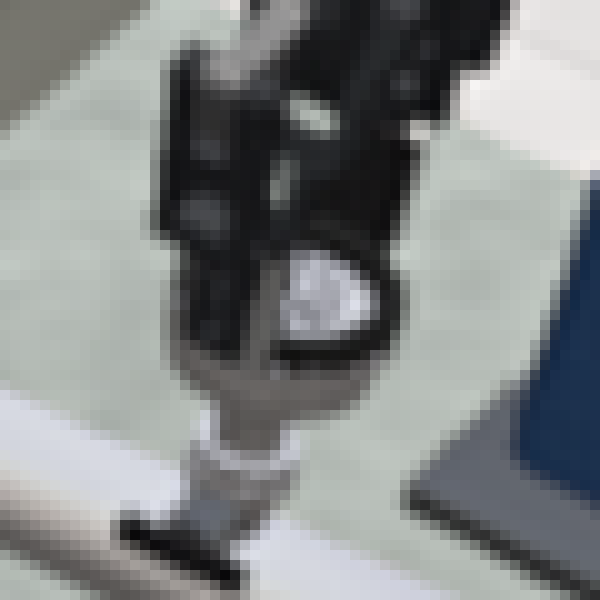

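Request:
play_rows(claw=[100, 90, 80, 60, 30, 0, 0, 0, 0, 0, 0], travel=[[0, 0, 0], [0, 0, 0], [0, 0, 0], [0, 0, 0], [0, 0, 0], [0, 0, 0], [0, 0, 0], [-0.01, 0, 0], [-0.04, 0, 0], [-0.08, 0, 0], [-0.1, 0, 0]], dr=[[0, 0, 0], [0, 0, 0], [0, 0, 0], [0, 0, 0], [0, 0, 0], [0, 0, 0], [0, 0, 0], [0, 0, 0], [0, 0, 0], [0, 0, 0], [0, 0, 0]])

```text
time: 27.4
eef_pos: [0.6686, -0.1466, 0.24]
tcp_rot: [0.501, 0.497, -0.499, 0.502]
contact_force: [-0.3, 1.1, 1.1]
opening: 0.996
```

Run:
```python
from h import *
rows((.51,-.14,.25),(.451,-.117,.25),(.451,-.117,.15))
d=snap("side",15)
im=cv2.cvtColor(d["img"],cv2.COLOR_RGB2BGR)[150:210,400:460]
cv2.imwrite("pics/s15.png",cv2.resize(im,None,fx=10,fy=10,interpolation=cv2.INTER_NEAREST))
```

```text
t 27.4 p [ 0.6686 -0.1466  0.24  ] F [-0.25  1.05  1.09] op 0.996 Y [ 1.    -0.001  0.007] X [ 0.0068 -0.0029 -1.    ]
(0.51, -0.14, 0.25) travel [-0.0111 -0.1585 -0.0064]
(0.451, -0.117, 0.25) travel [-0.0116 -0.2175 -0.0294]
(0.451, -0.117, 0.15) travel [ 0.0884 -0.2182 -0.0297]
dr [-0.0005  0.0029 -0.0068]
```

View pics/s15.png

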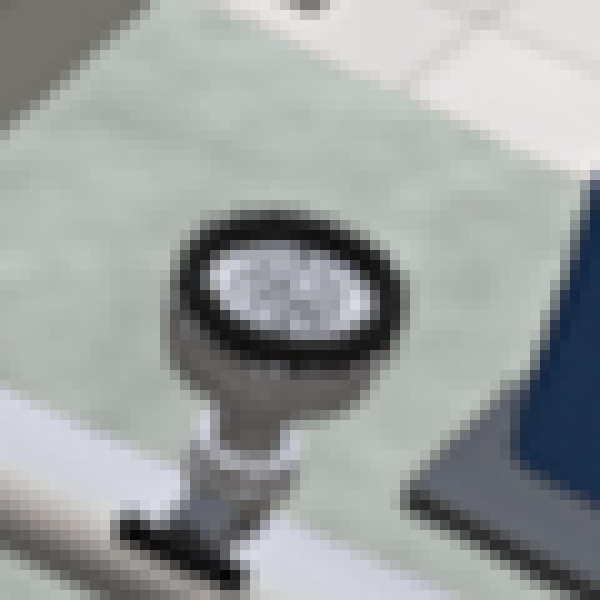

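Request:
play_rows(claw=[0, 0, 0, 0, 0, 0, 0, 0, 0, 0, 0, 0], travel=[[-0.011, -0.03, 0], [-0.011, -0.07, 0], [-0.011, -0.11, -0.003], [-0.011, -0.15, -0.008], [-0.011, -0.19, -0.018], [-0.011, -0.21, -0.026], [-0.011, -0.217, -0.029], [0.02, -0.217, -0.029], [0.05, -0.217, -0.029], [0.07, -0.217, -0.029], [0.07, -0.217, -0.029], [0.07, -0.217, -0.029]], dr=[[0, 0.003, -0.007], [0, 0.003, -0.007], [0, 0.003, -0.007], [0, 0.003, -0.007], [0, 0.003, -0.007], [0, 0.003, -0.007], [0, 0.003, -0.007], [0, 0.003, -0.007], [0, 0.003, -0.007], [0, 0.003, -0.007], [0, 0.003, -0.007], [0, 0.003, -0.007]])

```text
time: 28.65
eef_pos: [0.4543, -0.1185, 0.1712]
tcp_rot: [0.501, 0.498, -0.499, 0.502]
contact_force: [-0.7, -0.7, 0.4]
opening: 1.001
```

Run:
```python
from h import *
rows((.4515,-.1175,.14),(.4515,-.1175,.045))
d=snap("side",16);crop(d,300,140,440,280,4,"s16.png")
```

```text
t 28.65 p [ 0.4543 -0.1185  0.1712] F [-0.68 -0.71  0.36] op 1.001 Y [ 1.    -0.     0.005] X [ 0.0049 -0.0018 -1.    ]
(0.4515, -0.1175, 0.14) travel [ 0.0312 -0.003  -0.001 ]
(0.4515, -0.1175, 0.045) travel [ 0.1262 -0.0035 -0.0012]
dr [-0.0003  0.0018 -0.0049]
```

View pics/s16.png

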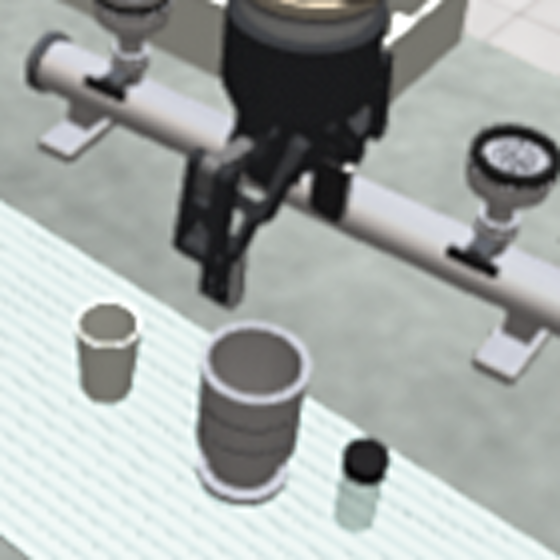

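Request:
play_rows(claw=[0, 0, 0, 0, 0, 0, 0, 0, 0], travel=[[0, -0.003, -0.001], [0.01, -0.003, -0.001], [0.03, -0.003, -0.001], [0.055, -0.003, -0.001], [0.08, -0.003, -0.001], [0.1, -0.0035, -0.001], [0.115, -0.0035, -0.001], [0.115, -0.0035, -0.001], [0.115, -0.0035, -0.001]], dr=[[0, 0.002, -0.005], [0, 0.002, -0.005], [0, 0.002, -0.005], [0, 0.002, -0.005], [0, 0.002, -0.005], [0, 0.002, -0.005], [0, 0.002, -0.005], [0, 0.002, -0.005], [0, 0.002, -0.005]])

```text
time: 29.6
eef_pos: [0.4523, -0.1181, 0.0573]
tcp_rot: [0.5, 0.499, -0.5, 0.501]
contact_force: [0.2, -0.3, -0.7]
opening: 0.999
```

Run:
```python
from h import *
rows((.4515,-.1175,.045))
d=snap("side",17);crop(d,300,140,440,280,4,"s17.png")
```

```text
t 29.6 p [ 0.4523 -0.1181  0.0573] F [ 0.19 -0.26 -0.74] op 0.999 Y [ 1.    -0.     0.002] X [ 1.8e-03 -8.0e-04 -1.0e+00]
(0.4515, -0.1175, 0.045) travel [ 0.0123 -0.0008 -0.0006]
dr [-0.0003  0.0008 -0.0018]
```

View pics/s17.png

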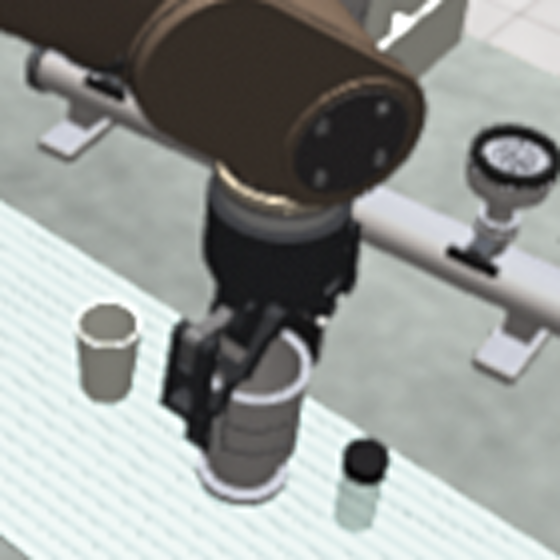

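Request:
play_rows(claw=[0, 0, 0, 0, 20, 40, 50, 60, 70, 80, 90, 100, 100], travel=[[0.004, -0.001, -0.0005], [0.009, -0.001, -0.0005], [0.009, -0.001, -0.0005], [0.009, -0.001, -0.0005], [0.009, -0.001, -0.0005], [0.009, -0.001, -0.0005], [0.009, -0.001, -0.0005], [0.009, -0.001, -0.0005], [0.009, -0.001, -0.0005], [0.009, -0.001, -0.0005], [0.009, -0.001, -0.0005], [0.009, -0.001, -0.0005], [0.009, -0.001, -0.0005]], dr=[[0, 0.001, -0.002], [0, 0.001, -0.002], [0, 0.001, -0.002], [0, 0.001, -0.002], [0, 0.001, -0.002], [0, 0.001, -0.002], [0, 0.001, -0.002], [0, 0.001, -0.002], [0, 0.001, -0.002], [0, 0.001, -0.002], [0, 0.001, -0.002], [0, 0.001, -0.002], [0, 0.001, -0.002]], force=40)

```text
time: 30.95
eef_pos: [0.4519, -0.118, 0.0493]
tcp_rot: [0.5, 0.5, -0.5, 0.5]
contact_force: [-1.8, -0.2, 5.5]
opening: 0.704
```

Run:
```python
from h import *
rows((.4515,-.1175,.25),(.667,-.146,.25),(.667,-.146,.2))
```

```text
t 30.95 p [ 0.4519 -0.118   0.0493] F [-1.84 -0.18  5.46] op 0.704 Y [ 1.    -0.     0.001] X [ 1.e-03 -6.e-04 -1.e+00]
(0.4515, -0.1175, 0.25) travel [-2.007e-01 -2.000e-04 -4.000e-04]
(0.667, -0.146, 0.25) travel [-0.2004  0.2153  0.0281]
(0.667, -0.146, 0.2) travel [-0.1504  0.2153  0.0281]
dr [-0.0001  0.0006 -0.001 ]
```

Request:
play_rows(claw=[100, 100, 100, 100, 100, 100, 100, 100, 100, 100, 100, 100, 100, 100, 100, 100, 100, 100, 100], travel=[[-0.01, 0, 0], [-0.03, 0, 0], [-0.06, 0, 0], [-0.1, 0, 0], [-0.14, 0, 0], [-0.18, 0, 0.01], [-0.2, 0.02, 0.02], [-0.2, 0.05, 0.028], [-0.2, 0.08, 0.028], [-0.2, 0.11, 0.028], [-0.2, 0.14, 0.028], [-0.2, 0.17, 0.028], [-0.195, 0.19, 0.028], [-0.185, 0.205, 0.028], [-0.18, 0.213, 0.028], [-0.175, 0.215, 0.0285], [-0.17, 0.215, 0.0285], [-0.17, 0.215, 0.0285], [-0.17, 0.215, 0.0285]], dr=[[0, 0, 0], [0, 0, 0], [0, 0, 0], [0, 0, 0], [0, 0, 0], [0, 0, 0], [0, 0, 0], [0, 0, 0], [0, 0, 0], [0, 0, 0], [0, 0, 0], [0, 0, 0], [0, 0, 0], [0, 0, 0], [0, 0, 0], [0, 0, 0], [0, 0, 0], [0, 0, 0], [0, 0, 0]])

```text
time: 32.85
eef_pos: [0.6662, -0.1465, 0.2198]
tcp_rot: [0.5, 0.499, -0.5, 0.5]
contact_force: [0.6, -0.4, -1.7]
opening: 0.701
```

Run:
```python
from h import *
rows((.667,-.1465,.2))
d=snap("side",18)
im=cv2.cvtColor(d["img"],cv2.COLOR_RGB2BGR)[110:200,390:470]
cv2.imwrite("pics/s18.png",cv2.resize(im,None,fx=8,fy=8,interpolation=cv2.INTER_NEAREST))
```

```text
t 32.85 p [ 0.6662 -0.1465  0.2198] F [ 0.63 -0.4  -1.72] op 0.701 Y [ 1.    -0.     0.001] X [ 1.e-03 -6.e-04 -1.e+00]
(0.667, -0.1465, 0.2) travel [ 0.0198  0.0008 -0.    ]
dr [-0.0004  0.0006 -0.001 ]
```

View pics/s18.png

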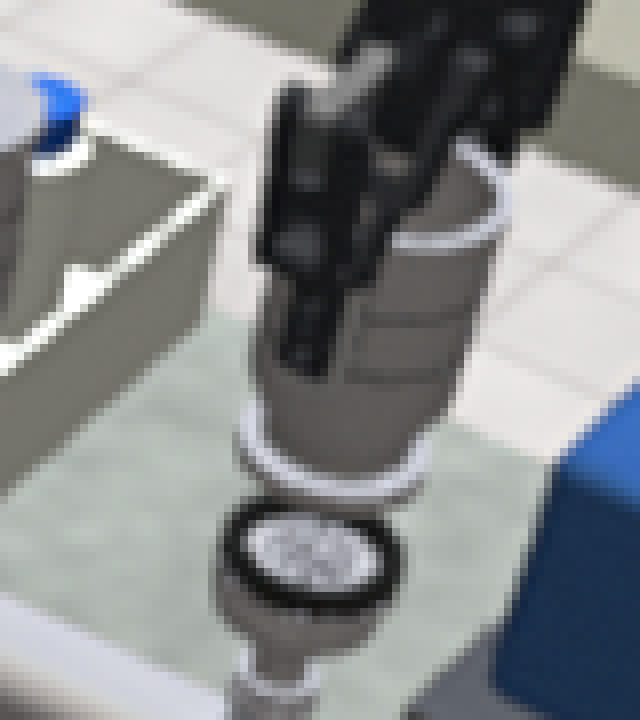

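Run:
```python
from h import *
s=load("side")
print(proj(s,(.6662,-.146,.1845)),proj(s,(.667,-.146,.145)))
```

```text
[431.86375025 163.99758584] [428.726616   176.69748742]
```

Request:
play_rows(claw=[100, 100, 100, 100, 100, 100, 100, 100, 100], travel=[[0, 0.001, 0.0002], [0.005, 0.001, 0.0002], [0.01, 0.001, 0.0002], [0.015, 0.001, 0.0002], [0.019, 0.001, 0.0002], [0.023, 0.001, 0.0002], [0.025, 0.001, 0.0002], [0.025, 0.001, 0.0002], [0.025, 0.001, 0.0002]], dr=[[0, 0, -0.001], [0, 0, -0.001], [0, 0, -0.001], [0, 0, -0.001], [0, 0, -0.001], [0, 0, -0.001], [0, 0, -0.001], [0, 0, -0.001], [0, 0, -0.001]])

```text
time: 33.8
eef_pos: [0.6676, -0.1468, 0.1953]
tcp_rot: [0.5, 0.499, -0.5, 0.5]
contact_force: [0.4, -0.4, -1.4]
opening: 0.703
```

Run:
```python
from h import *
rows((.667,-.1465,.1873))
d=snap("side",19)
im=cv2.cvtColor(d["img"],cv2.COLOR_RGB2BGR)[110:200,390:470]
cv2.imwrite("pics/s19.png",cv2.resize(im,None,fx=8,fy=8,interpolation=cv2.INTER_NEAREST))
```

```text
t 33.8 p [ 0.6676 -0.1468  0.1953] F [ 0.41 -0.44 -1.44] op 0.703 Y [ 1.    -0.     0.001] X [ 9.e-04 -1.e-03 -1.e+00]
(0.667, -0.1465, 0.1873) travel [ 0.008  -0.0006 -0.0003]
dr [-0.0004  0.001  -0.0009]
```

View pics/s19.png

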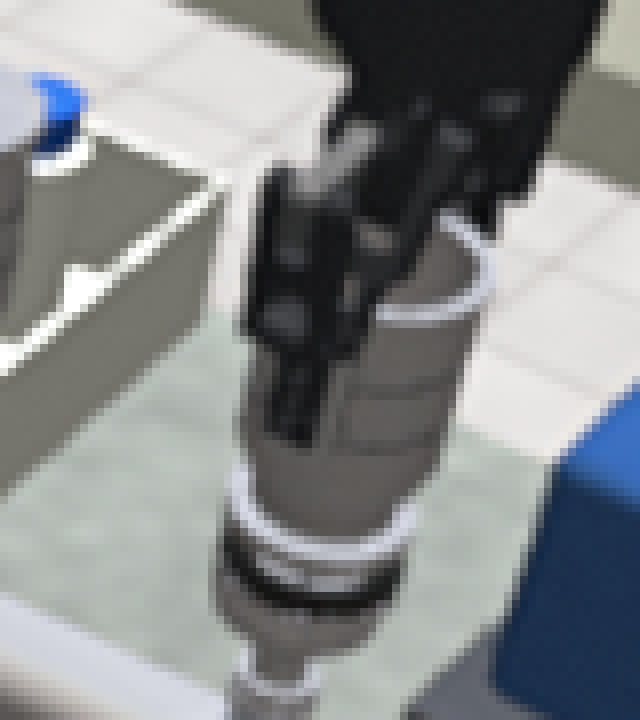

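Aligned within about a millimetre. Lower slowly.

Request:
play_rows(claw=[100, 100, 100, 100, 100, 100, 100], travel=[[0.002, -0.0005, -0.0003], [0.004, -0.0005, -0.0003], [0.006, -0.0005, -0.0003], [0.0075, -0.0005, -0.0003], [0.009, -0.0005, -0.0003], [0.009, -0.0005, -0.0003], [0.009, -0.0005, -0.0003]], dr=[[0, 0, -0.001], [0, 0, -0.001], [0, 0, -0.001], [0, 0, -0.001], [0, 0, -0.001], [0, 0, -0.001], [0, 0, -0.001]])

```text
time: 34.55
eef_pos: [0.6672, -0.1466, 0.1874]
tcp_rot: [0.5, 0.5, -0.5, 0.5]
contact_force: [-3.5, 0.3, 4.2]
opening: 0.707
```

Run:
```python
from h import *
rows((.667,-.1465,.1873))
d=snap("side",20)
im=cv2.cvtColor(d["img"],cv2.COLOR_RGB2BGR)[110:200,390:470]
cv2.imwrite("pics/s20.png",cv2.resize(im,None,fx=8,fy=8,interpolation=cv2.INTER_NEAREST))
```

```text
t 34.55 p [ 0.6672 -0.1466  0.1874] F [-3.55  0.26  4.19] op 0.707 Y [ 1. -0.  0.] X [ 3.0e-04 -1.3e-03 -1.0e+00]
(0.667, -0.1465, 0.1873) travel [ 0.0001 -0.0002 -0.0001]
dr [-0.0003  0.0013 -0.0003]
```

View pics/s20.png

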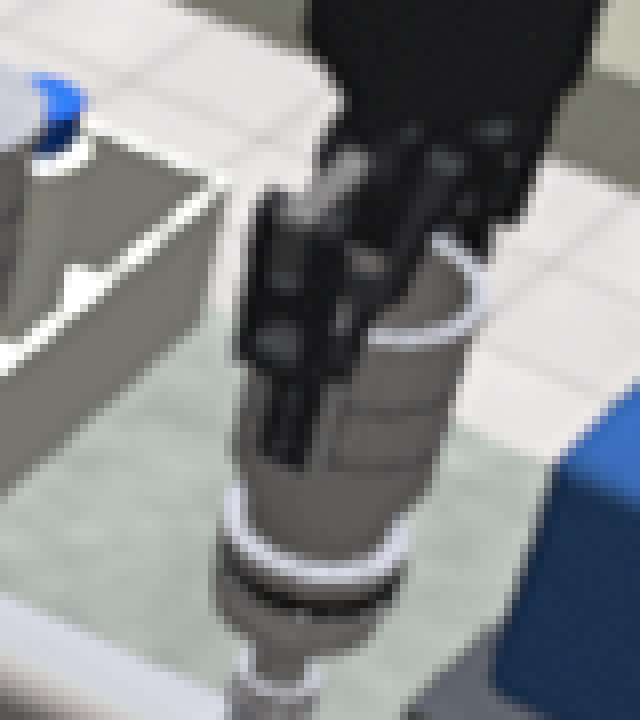

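Request:
play_rows(claw=[90, 80, 70, 50, 20, 0, 0, 0, 0, 0, 0, 0], travel=[[0, 0, 0], [0, 0, 0], [0, 0, 0], [0, 0, 0], [0, 0, 0], [0, 0, 0], [0, 0, 0], [-0.01, 0, 0], [-0.04, 0, 0], [-0.08, 0, 0], [-0.11, 0, 0], [-0.11, 0, 0]], dr=[[0, 0, 0], [0, 0, 0], [0, 0, 0], [0, 0, 0], [0, 0, 0], [0, 0, 0], [0, 0, 0], [0, 0, 0], [0, 0, 0], [0, 0, 0], [0, 0, 0], [0, 0, 0]])

```text
time: 35.8
eef_pos: [0.6696, -0.1473, 0.3059]
tcp_rot: [0.502, 0.495, -0.498, 0.505]
contact_force: [0.7, 0.0, 1.1]
opening: 1.002
```

Run:
```python
from h import *
rows((.5,-.146,.28),(.47,0,.28),(.42,.2,.28),(.3805,.2626,.28),(.3805,.2626,.1))
d=snap("side",21)
im=cv2.cvtColor(d["img"],cv2.COLOR_RGB2BGR)[110:200,390:470]
cv2.imwrite("pics/s21.png",cv2.resize(im,None,fx=8,fy=8,interpolation=cv2.INTER_NEAREST))
```

```text
t 35.8 p [ 0.6696 -0.1473  0.3059] F [0.67 0.03 1.11] op 1.002 Y [ 1.    -0.     0.013] X [ 0.0126 -0.006  -0.9999]
(0.5, -0.146, 0.28) travel [ 0.0238 -0.1699 -0.0014]
(0.47, 0, 0.28) travel [ 0.0225 -0.1999 -0.1474]
(0.42, 0.2, 0.28) travel [ 0.0207 -0.25   -0.3474]
(0.3805, 0.2626, 0.28) travel [ 0.0199 -0.2895 -0.41  ]
(0.3805, 0.2626, 0.1) travel [ 0.1998 -0.2918 -0.411 ]
dr [-0.0003  0.006  -0.0126]
```

View pics/s21.png

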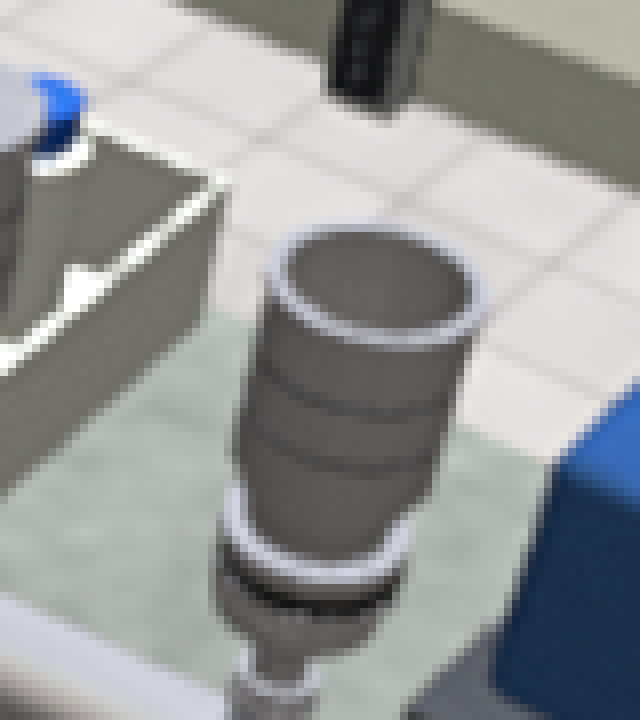

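Request:
play_rows(claw=[0, 0, 0, 0, 0, 0, 0, 0, 0, 0, 0, 0, 0, 0, 0, 0, 0, 0, 0, 0], travel=[[0.005, -0.03, 0], [0.01, -0.07, 0], [0.015, -0.11, 0], [0.02, -0.15, 0], [0.023, -0.17, -0.03], [0.023, -0.18, -0.07], [0.023, -0.19, -0.11], [0.022, -0.2, -0.15], [0.022, -0.21, -0.19], [0.022, -0.22, -0.23], [0.021, -0.23, -0.27], [0.021, -0.24, -0.31], [0.021, -0.25, -0.347], [0.02, -0.265, -0.375], [0.02, -0.28, -0.395], [0.06, -0.29, -0.41], [0.1, -0.29, -0.411], [0.14, -0.291, -0.411], [0.16, -0.291, -0.411], [0.16, -0.291, -0.411]], dr=[[0, 0.006, -0.012], [0, 0.006, -0.012], [0, 0.006, -0.012], [0, 0.006, -0.012], [0, 0.006, -0.012], [0, 0.006, -0.012], [0, 0.006, -0.012], [0, 0.006, -0.012], [0, 0.006, -0.012], [0, 0.006, -0.012], [0, 0.006, -0.012], [0, 0.006, -0.012], [0, 0.006, -0.012], [0, 0.006, -0.012], [0, 0.006, -0.012], [0, 0.006, -0.012], [0, 0.006, -0.012], [0, 0.006, -0.012], [0, 0.006, -0.012], [0, 0.006, -0.012]])

```text
time: 37.85
eef_pos: [0.3752, 0.262, 0.1333]
tcp_rot: [-0.496, -0.503, 0.504, -0.497]
contact_force: [-0.2, -0.1, 0.8]
opening: 1.0
```

Run:
```python
from h import *
rows((.3805,.2626,.1),(.3805,.2626,.05),(.3805,.2626,.017))
d=snap("side",22);crop(d,170,110,310,250,4,"s22.png")
```

```text
t 37.85 p [0.3752 0.262  0.1333] F [-0.21 -0.09  0.78] op 1.0 Y [ 1.    -0.    -0.014] X [-0.0142 -0.0022 -0.9999]
(0.3805, 0.2626, 0.1) travel [ 0.0332  0.0058 -0.0007]
(0.3805, 0.2626, 0.05) travel [ 0.0832  0.0065 -0.0008]
(0.3805, 0.2626, 0.017) travel [ 0.1162  0.007  -0.0009]
dr [-0.0001  0.0022  0.0142]
```

View pics/s22.png

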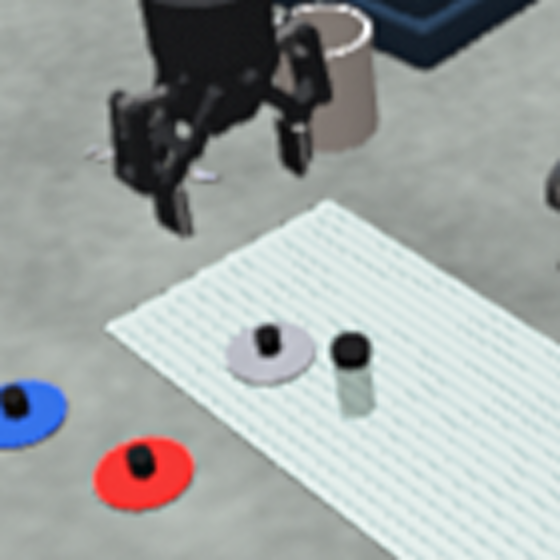

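Request:
play_rows(claw=[120, 120, 120, 120, 120, 120, 120, 120, 120, 120, 120], travel=[[0, 0.005, -0.001], [0, 0.006, -0.001], [0.02, 0.006, -0.001], [0.04, 0.006, -0.001], [0.06, 0.006, -0.001], [0.08, 0.0065, -0.001], [0.095, 0.007, -0.001], [0.105, 0.007, -0.001], [0.11, 0.007, -0.001], [0.11, 0.007, -0.001], [0.11, 0.007, -0.001]], dr=[[0, 0.002, 0.014], [0, 0.002, 0.014], [0, 0.002, 0.014], [0, 0.002, 0.014], [0, 0.002, 0.014], [0, 0.002, 0.014], [0, 0.002, 0.014], [0, 0.002, 0.014], [0, 0.002, 0.014], [0, 0.002, 0.014], [0, 0.002, 0.014]])

```text
time: 39.0
eef_pos: [0.3838, 0.264, 0.0267]
tcp_rot: [0.502, 0.499, -0.498, 0.501]
contact_force: [0.0, 0.5, 0.6]
opening: 0.527
```

Run:
```python
from h import *
rows((.3805,.2626,.017))
d=snap("side",23);crop(d,200,150,280,230,7,"s23.png")
```

```text
t 39.0 p [0.3838 0.264  0.0267] F [0.   0.48 0.57] op 0.527 Y [ 1.    -0.     0.006] X [ 0.006   0.0023 -1.    ]
(0.3805, 0.2626, 0.017) travel [ 0.0097 -0.0033  0.0014]
dr [-0.0003 -0.0023 -0.006 ]
```

View pics/s23.png

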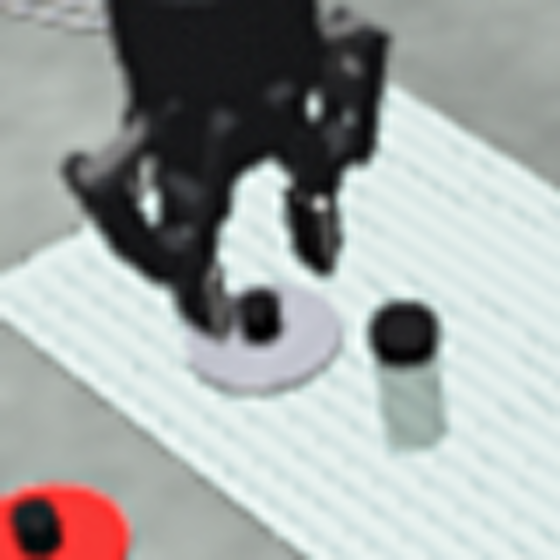

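Request:
play_rows(claw=[120, 120, 120, 120, 120, 140, 160, 180, 195, 205, 215, 225, 225, 225], travel=[[0, -0.003, 0.001], [0.003, -0.003, 0.001], [0.006, -0.003, 0.001], [0.01, -0.003, 0.001], [0.01, -0.003, 0.001], [0.01, -0.003, 0.001], [0.01, -0.003, 0.001], [0.01, -0.003, 0.001], [0.01, -0.003, 0.001], [0.01, -0.003, 0.001], [0.01, -0.003, 0.001], [0.01, -0.003, 0.001], [0.01, -0.003, 0.001], [0.01, -0.003, 0.001]], dr=[[0, -0.002, -0.006], [0, -0.002, -0.006], [0, -0.002, -0.006], [0, -0.002, -0.006], [0, -0.002, -0.006], [0, -0.002, -0.006], [0, -0.002, -0.006], [0, -0.002, -0.006], [0, -0.002, -0.006], [0, -0.002, -0.006], [0, -0.002, -0.006], [0, -0.002, -0.006], [0, -0.002, -0.006], [0, -0.002, -0.006]], force=40)

```text
time: 40.45
eef_pos: [0.3811, 0.2631, 0.0171]
tcp_rot: [0.5, 0.5, -0.5, 0.5]
contact_force: [-1.2, 0.1, 4.2]
opening: 0.186
```

Run:
```python
from h import *
rows((.3805,.2626,.3),(.43,.2,.3),(.48,0,.3),(.5,-.14,.3),(.667,-.146,.3),(.667,-.146,.27))
d=snap("side",24);crop(d,200,150,280,230,7,"s24.png")
```

```text
t 40.45 p [0.3811 0.2631 0.0171] F [-1.22  0.1   4.21] op 0.186 Y [ 1.    -0.     0.001] X [ 6.e-04  5.e-04 -1.e+00]
(0.3805, 0.2626, 0.3) travel [-0.2829 -0.0004  0.0004]
(0.43, 0.2, 0.3) travel [-0.2829  0.0491  0.063 ]
(0.48, 0, 0.3) travel [-0.283   0.0992  0.263 ]
(0.5, -0.14, 0.3) travel [-0.2831  0.1192  0.403 ]
(0.667, -0.146, 0.3) travel [-0.283   0.2862  0.4089]
(0.667, -0.146, 0.27) travel [-0.253   0.2862  0.409 ]
dr [-0.0002 -0.0005 -0.0006]
```

View pics/s24.png

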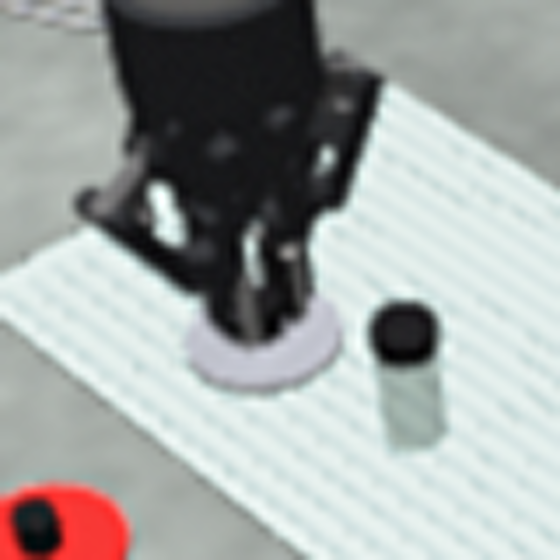

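Request:
play_rows(claw=[225, 225, 225, 225, 225, 225, 225, 225, 225, 225, 225, 225, 225, 225, 225, 225, 225, 225, 225, 225], travel=[[-0.02, 0, 0], [-0.06, 0, 0], [-0.1, 0, 0], [-0.14, 0, 0], [-0.18, 0, 0], [-0.22, 0.01, 0], [-0.26, 0.02, 0.02], [-0.28, 0.035, 0.05], [-0.283, 0.05, 0.09], [-0.283, 0.06, 0.13], [-0.283, 0.07, 0.17], [-0.283, 0.08, 0.21], [-0.283, 0.09, 0.25], [-0.283, 0.1, 0.29], [-0.283, 0.11, 0.33], [-0.283, 0.115, 0.37], [-0.283, 0.12, 0.4], [-0.283, 0.13, 0.408], [-0.283, 0.14, 0.408], [-0.283, 0.15, 0.408]], dr=[[0, 0, 0], [0, 0, 0], [0, 0, 0], [0, 0, 0], [0, 0, 0], [0, 0, 0], [0, 0, 0], [0, 0, 0], [0, 0, 0], [0, 0, 0], [0, 0, 0], [0, 0, 0], [0, 0, 0], [0, 0, 0], [0, 0, 0], [0, 0, 0], [0, 0, 0], [0, 0, 0], [0, 0, 0], [0, 0, 0]])

```text
time: 42.5
eef_pos: [0.5315, -0.1441, 0.2994]
tcp_rot: [0.5, 0.5, -0.5, 0.5]
contact_force: [0.9, 0.4, 0.5]
opening: 0.191
```

Run:
```python
from h import *
rows((.667,-.1455,.3),(.667,-.1455,.28))
```

```text
t 42.5 p [ 0.5315 -0.1441  0.2994] F [0.92 0.37 0.45] op 0.191 Y [ 1.  0. -0.] X [-0.      0.0016 -1.    ]
(0.667, -0.1455, 0.3) travel [-0.0006  0.1355  0.0014]
(0.667, -0.1455, 0.28) travel [0.0194 0.1355 0.0015]
dr [ 0.0002 -0.0016  0.    ]
```

Request:
play_rows(claw=[225, 225, 225, 225, 225, 225, 225, 225, 225, 225], travel=[[0, 0.02, 0.001], [0, 0.05, 0.001], [0, 0.08, 0.0015], [0, 0.105, 0.0015], [0, 0.122, 0.0015], [0, 0.132, 0.0015], [0.006, 0.1355, 0.0015], [0.012, 0.1355, 0.0015], [0.015, 0.1355, 0.0015], [0.015, 0.1355, 0.0015]], dr=[[0, -0.001, 0], [0, -0.001, 0], [0, -0.001, 0], [0, -0.001, 0], [0, -0.001, 0], [0, -0.001, 0], [0, -0.001, 0], [0, -0.001, 0], [0, -0.001, 0], [0, -0.001, 0]])

```text
time: 43.5
eef_pos: [0.666, -0.1453, 0.2833]
tcp_rot: [0.5, 0.501, -0.5, 0.499]
contact_force: [0.3, 0.6, -1.0]
opening: 0.188
```

Run:
```python
from h import *
rows((.667,-.1455,.25))
d=snap("side",25)
im=cv2.cvtColor(d["img"],cv2.COLOR_RGB2BGR)[90:190,390:480]
cv2.imwrite("pics/s25.png",cv2.resize(im,None,fx=6,fy=6,interpolation=cv2.INTER_NEAREST))
```

```text
t 43.5 p [ 0.666  -0.1453  0.2833] F [ 0.3   0.64 -1.04] op 0.188 Y [ 1.     0.    -0.002] X [-0.0019  0.0013 -1.    ]
(0.667, -0.1455, 0.25) travel [0.0333 0.001  0.0002]
dr [ 0.     -0.0013  0.0019]
```

View pics/s25.png

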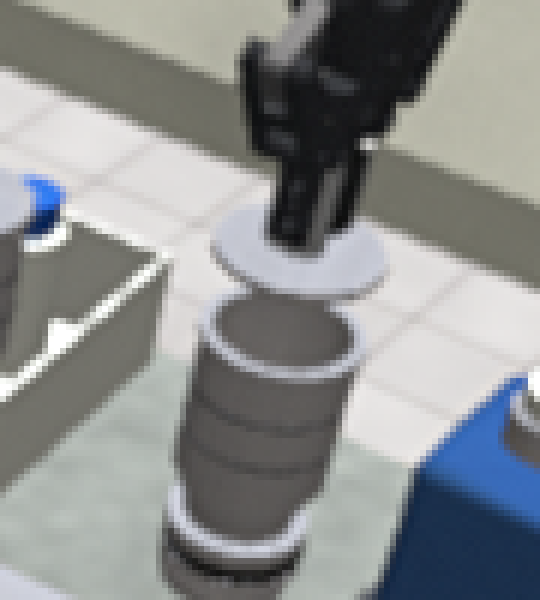

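Run:
```python
from h import *
s=load("side",25)
print(proj(s,(.666,-.146,.2782)),proj(s,(.666,-.145,.2782)),proj(s,(.667,-.146,.241)))
g=cv2.cvtColor(s["img"],cv2.COLOR_RGB2GRAY).astype(int)
for r in range(128,136):print(r,"L",g[r,421:432],"R",g[r,446:458])
for r in range(142,149):print(r,"L",g[r,420:428],"R",g[r,446:455])
```

```text
[440.47440956 130.41870972] [440.07515467 130.24762272] [437.11858468 144.14799993]
128 L [213 213 213 214 209 203 201 199 200 199 200] R [ 74 128 174 200 203 204 208 205 184 166 154 133]
129 L [220 223 225 226 208 201 200 199 198 200 201] R [160 193 205 203 200 199 207 217 220 217 206 184]
130 L [224 226 226 221 186 190 200 199 199 199 200] R [208 205 203 200 198 198 200 210 223 225 223 218]
131 L [226 226 227 216 161 174 198 199 200 199 198] R [205 202 199 199 197 198 200 205 218 222 223 223]
132 L [225 226 227 228 173 153 185 200 201 199 196] R [202 200 199 198 199 199 200 201 213 221 221 221]
133 L [225 225 226 227 202 145 148 187 201 199 197] R [200 200 197 196 199 200 200 202 212 221 222 221]
134 L [224 224 225 227 228 195 139 149 186 199 198] R [200 198 198 198 199 201 202 205 202 217 221 221]
135 L [224 224 224 225 227 228 196 140 142 165 189] R [199 198 197 198 200 203 200 193 194 215 222 221]
142 L [217 218 218 212 208 176 118  88] R [141 184 209 216 219 218 218 218 218]
143 L [217 218 209 205 208 158 100  88] R [ 84 131 192 212 217 219 218 219 219]
144 L [217 217 195 182 199 166 108  90] R [ 76  84 159 200 214 219 219 220 219]
145 L [216 219 205 158 185 190 133  94] R [ 80  75 116 186 210 218 219 219 214]
146 L [218 221 210 147 162 203 171 117] R [ 79  73 101 181 207 216 218 212 207]
147 L [218 221 189 115 109 171 193 165] R [ 77  74 112 184 206 212 210 205 210]
148 L [218 217 166  94  73 115 166 194] R [ 77  91 150 195 198 201 205 209 219]
```

Request:
play_rows(claw=[225, 225, 225, 225, 225, 225, 225, 225, 225], travel=[[0, 0.001, 0.0006], [0.005, 0.001, 0.0006], [0.01, 0.001, 0.0006], [0.015, 0.001, 0.0006], [0.019, 0.001, 0.0006], [0.022, 0.001, 0.0006], [0.025, 0.001, 0.0006], [0.025, 0.001, 0.0006], [0.025, 0.001, 0.0006]], dr=[[0, -0.001, 0.002], [0, -0.001, 0.002], [0, -0.001, 0.002], [0, -0.001, 0.002], [0, -0.001, 0.002], [0, -0.001, 0.002], [0, -0.001, 0.002], [0, -0.001, 0.002], [0, -0.001, 0.002]])

```text
time: 44.45
eef_pos: [0.6673, -0.1461, 0.259]
tcp_rot: [0.5, 0.5, -0.5, 0.5]
contact_force: [-0.4, -0.2, -0.6]
opening: 0.185
```

Run:
```python
from h import *
rows((.667,-.146,.25))
d=snap("side",26)
im=cv2.cvtColor(d["img"],cv2.COLOR_RGB2BGR)[110:170,400:470]
cv2.imwrite("pics/s26.png",cv2.resize(im,None,fx=9,fy=9,interpolation=cv2.INTER_NEAREST))
```

```text
t 44.45 p [ 0.6673 -0.1461  0.259 ] F [-0.39 -0.2  -0.6 ] op 0.185 Y [ 1.    -0.     0.001] X [ 1.1e-03 -1.0e-04 -1.0e+00]
(0.667, -0.146, 0.25) travel [ 0.009  -0.0003 -0.0001]
dr [-0.0001  0.0001 -0.0011]
```

View pics/s26.png

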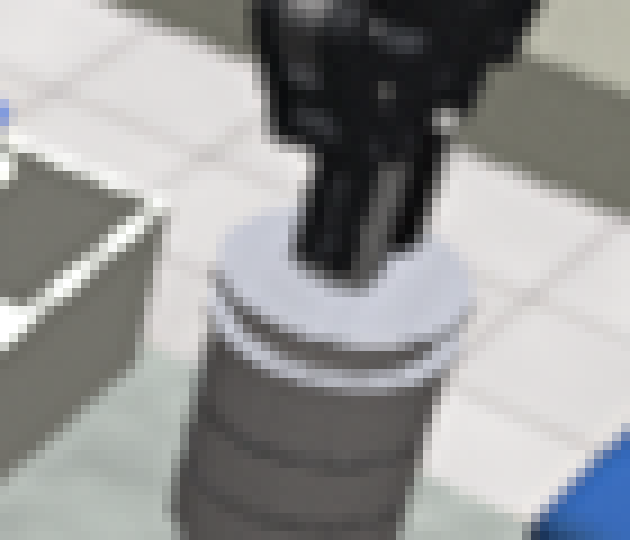

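Request:
play_rows(claw=[225, 225, 225, 225, 225, 225, 225, 225], travel=[[0.002, 0, 0], [0.004, 0, 0], [0.006, 0, 0], [0.008, 0, 0], [0.009, 0, 0], [0.0095, 0, 0], [0.0095, 0, 0], [0.0095, 0, 0]], dr=[[0, 0, -0.001], [0, 0, -0.001], [0, 0, -0.001], [0, 0, -0.001], [0, 0, -0.001], [0, 0, -0.001], [0, 0, -0.001], [0, 0, -0.001]])

```text
time: 45.3
eef_pos: [0.6674, -0.1461, 0.2502]
tcp_rot: [0.5, 0.5, -0.5, 0.5]
contact_force: [-1.2, 0.2, 0.2]
opening: 0.186
```

Run:
```python
from h import *
rows((.667,-.146,.25))
d=snap("side",27)
im=cv2.cvtColor(d["img"],cv2.COLOR_RGB2BGR)[110:200,400:470]
cv2.imwrite("pics/s27.png",cv2.resize(im,None,fx=6,fy=6,interpolation=cv2.INTER_NEAREST))
```

```text
t 45.3 p [ 0.6674 -0.1461  0.2502] F [-1.19  0.16  0.24] op 0.186 Y [ 1.    -0.     0.001] X [ 7.e-04 -4.e-04 -1.e+00]
(0.667, -0.146, 0.25) travel [ 0.0002 -0.0004 -0.0001]
dr [-0.      0.0004 -0.0007]
```

View pics/s27.png

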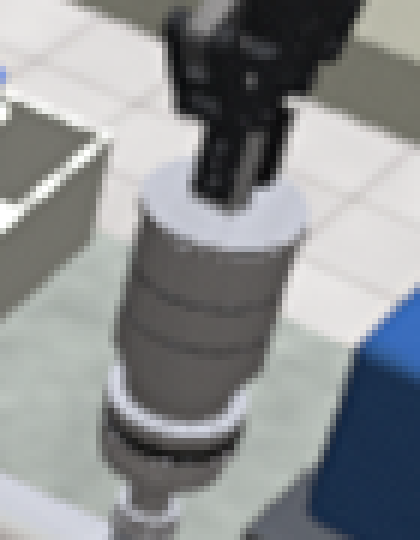

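Seated. Release, opening only partway, rise and retreat.

Request:
play_rows(claw=[215, 205, 190, 160, 120, 100, 100, 100, 100, 100, 100, 100, 100, 100], travel=[[0, 0, 0], [0, 0, 0], [0, 0, 0], [0, 0, 0], [0, 0, 0], [0, 0, 0], [0, 0, 0], [-0.01, 0, 0], [-0.04, 0, 0], [-0.08, 0, 0], [-0.1, -0.03, 0], [-0.1, -0.07, 0], [-0.1, -0.1, 0], [-0.1, -0.1, 0]], dr=[[0, 0, 0], [0, 0, 0], [0, 0, 0], [0, 0, 0], [0, 0, 0], [0, 0, 0], [0, 0, 0], [0, 0, 0], [0, 0, 0], [0, 0, 0], [0, 0, 0], [0, 0, 0], [0, 0, 0], [0, 0, 0]])

```text
time: 46.75
eef_pos: [0.5651, -0.1459, 0.3517]
tcp_rot: [0.5, 0.499, -0.5, 0.5]
contact_force: [0.5, 0.4, -0.5]
opening: 0.605
```

Run:
```python
from h import *
rows((.5,-.3,.35))
d=snap("side",28)
im=cv2.cvtColor(d["img"],cv2.COLOR_RGB2BGR)[90:200,310:470]
cv2.imwrite("pics/s28.png",cv2.resize(im,None,fx=5,fy=5,interpolation=cv2.INTER_NEAREST))
t=snap("top",28);crop(t,180,80,500,290,2.4,"t28.png")
```

```text
t 46.75 p [ 0.5651 -0.1459  0.3517] F [ 0.55  0.36 -0.5 ] op 0.605 Y [ 1.    -0.001  0.002] X [ 0.0017 -0.0012 -1.    ]
(0.5, -0.3, 0.35) travel [ 0.0018 -0.0649  0.1541]
dr [-0.001   0.0012 -0.0017]
```

View pics/s28.png

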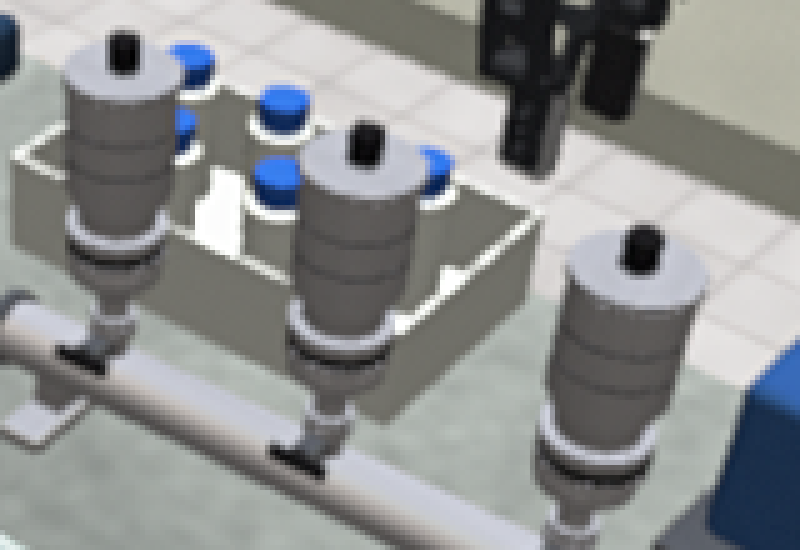

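View pics/t28.png

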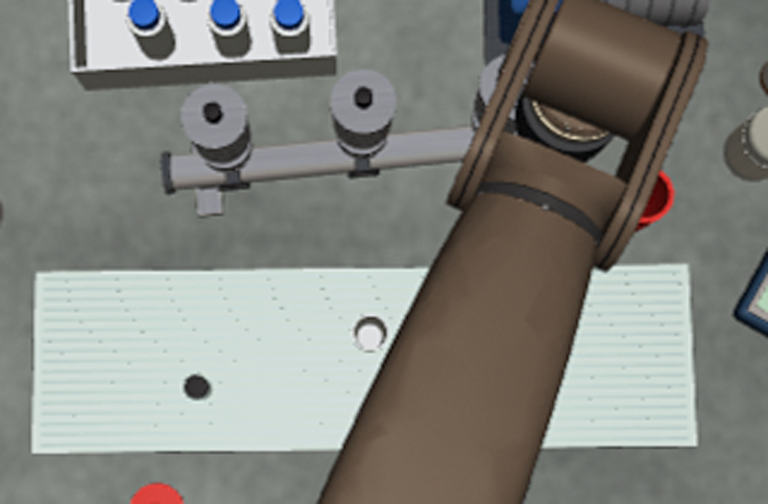

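Request:
play_rows(claw=[100, 100, 100, 100, 100, 100, 100, 100, 100], travel=[[0, -0.02, 0.02], [0, -0.04, 0.06], [0, -0.07, 0.1], [0, -0.09, 0.14], [0, -0.11, 0.18], [0, -0.13, 0.22], [0, -0.14, 0.25], [0, -0.14, 0.25], [0, -0.14, 0.25]], dr=[[0, 0, 0], [0, 0, 0], [0, 0, 0], [0, 0, 0], [0, 0, 0], [0, 0, 0], [0, 0, 0], [0, 0, 0], [0, 0, 0]])

```text
time: 47.75
eef_pos: [0.4278, -0.397, 0.3509]
tcp_rot: [0.501, 0.499, -0.5, 0.5]
contact_force: [-0.0, 0.5, -0.0]
opening: 0.609
```

Run:
```python
from h import *
t=snap("top",29);crop(t,180,80,500,290,2.4,"t29.png")
z=cloud(t)[...,2];im=t["img"].astype(int)
r=fit(t,(z>.225)&(z<.27),390,117,.245,.032,22);print("lid",r[0].round(4),r[1].round(4),r[2].round(4))
s=load("top",0)
for n,(u,v) in dict(ca=(262,241),cb=(400,209)).items():
    for d in(s,t):
        m=(d["img"].max(-1)<75);print(n,fit(d,m,u,v,.061,.0135,11)[0].round(4))
for d in(s,t):
    zz=cloud(d)[...,2];print("bk",fit(d,(zz>.045)&(zz<.075),334,217,.061,.021,14)[0].round(4))
```

```text
lid [ 0.6658 -0.1447] 0.0006 [ 0.6639 -0.1438  0.0331]
ca [0.3887 0.1823]
ca [0.3887 0.1823]
cb [ 0.4689 -0.184 ]
cb [ 0.4686 -0.1841]
bk [ 0.4473 -0.0085]
bk [ 0.4473 -0.0085]
```

View pics/t29.png

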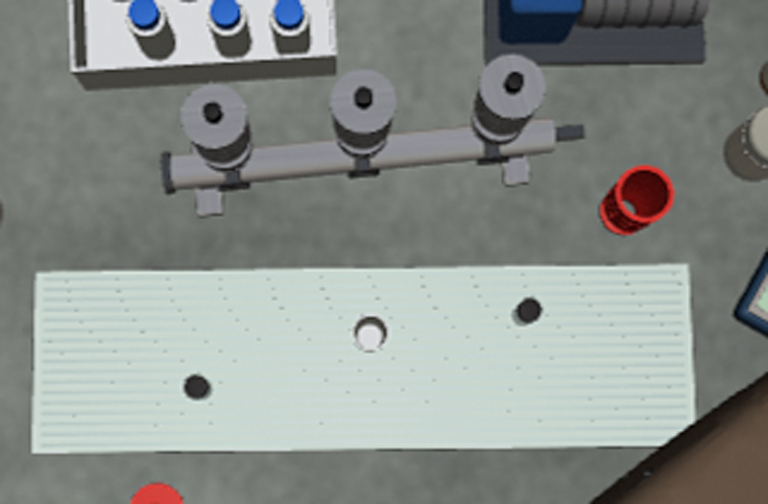

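The lid reads (0.6658, -0.1447) in the top camera. The same camera put the bare head at (0.6660, -0.1448) at the start, so the stack is coaxial. The beaker and cells have not moved.

```bash
python3 -c "
from plant import ctrl
print(ctrl.sign_off())"
```

```text
the job is handed in; nothing more can be done
None
```

The filter unit is back together on the bare head. Screen, gasket, funnel and lid went on in that order, one at a time, and each was released before I fetched the next. I handed the job in at about 48 s of the 128 s allowed; no verdict was reported.

**Last checks:**
- **Alignment:** the top camera put the lid within 0.3 mm of where it had measured the bare head. The side view shows the stack level, looking like the two made-up stations.
- **Seating height:** I judged this from the tool height at release. Each piece was within about 1 mm of its listed seated height.
- **Beaker and sample cells:** they measured within 0.3 mm of where they started.
- **Made-up stations:** I kept clear of them, and the force readings showed no sign of a knock.
- **Arm:** clear of everything, with the contact force near zero.

**What disagreed or went wrong:**
- **Camera bias:** at the start the side camera read up to about 5 mm away from the top one. Gripping and placing the screen and gasket then showed a top-camera bias of about 1 mm. I corrected for that and compared held pieces with the head in the side view before lowering.
- **Gasket grip:** the first attempt closed over the top of the ring and pressed down with about 22 N. The gasket did not move, and I gripped it again lower down.

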